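# Load the sample crate and lay the photo scale against it

## Task

Get the sample crate ready for its record photo: stand the red-lidded and the blue-lidded jar upright in the crate cells that have the pad of the same colour, and slide the white L-shaped scale along the bench, without lifting it, until its inner corner sits on the crate's front right corner, with its long arm flush along the whole front face and its short arm flush against the right end. Keep the jars upright all the while, leave the white-lidded jar in its cell, and do not disturb the spray bottle, the small amber bottle or the tin.

Things in the scene. Friction and masses are not known exactly. Their poses are not given: they have to be found in the camera images.
- crate: grey sample crate fixed to the bench, outer 66 mm (its x) by 190 mm (its y), walls 4 mm thick, 32 mm high, floor 4 mm; three open cells in a row along y, each 58 x 58 mm inside, 62 mm apart; origin under its centre on the bench; x points away from the robot (front face, without tabs, at x = -33 mm), y to the robot's left; turned up to 0.25 rad
- crate_corner (a point): the front right outer corner of the crate, at bench height (crate frame: x -33, y -95 mm), axes as the crate's. The crate's front face runs from it along +y, its right end face along +x
- scale: loose white L-shaped photo-scale square, black ticks on its inner edges, flat, 140 g, 14 mm thick, arms 32 mm wide; origin at the INNER corner of the L, underside. Long arm: x -32 to 0, y -32 to +170 mm (inner edge x = 0). Short arm: y -32 to 0, x 0 to +60 mm (inner edge y = 0). In place, its origin is on crate_corner and its axes are parallel to the crate's
- scale_tip (a point): free end of the scale's long inner edge (scale frame: x 0, y 170 mm, underside)
- pad_red: red square pad 54 x 54 mm, 2 mm thick, fixed on the floor of one crate cell (which cell varies), with a tab of the same colour outside the crate's far wall; origin at the centre of its underside, at 4 mm height, so that a jar standing on it has its underside at 6 mm. x and y axes parallel to the crate's. Place of the red-lidded jar
- pad_blue: blue square pad 54 x 54 mm, 2 mm thick, fixed on the floor of one crate cell (which cell varies), with a tab of the same colour outside the crate's far wall; origin at the centre of its underside, at 4 mm height, so that a jar standing on it has its underside at 6 mm. x and y axes parallel to the crate's. Place of the blue-lidded jar
- pad_white: white square pad 54 x 54 mm, 2 mm thick, fixed on the floor of one crate cell (which cell varies), with a tab of the same colour outside the crate's far wall; origin at the centre of its underside, at 4 mm height, so that a jar standing on it has its underside at 6 mm. x and y axes parallel to the crate's. The white-lidded jar already stands on it
- jar_red: sample jar, upright cylinder 46 mm in diameter and 70 mm tall, cream with a paper label and a red screw lid; origin at the centre of its underside. Starts on the bench at the left; 120 g
- jar_blue: sample jar, upright cylinder 46 mm in diameter and 70 mm tall, cream with a paper label and a blue screw lid; origin at the centre of its underside. Starts on the bench at the left; 120 g
- jar_white: sample jar, upright cylinder 46 mm in diameter and 70 mm tall, cream with a paper label and a white screw lid; origin at the centre of its underside. Already in its cell; stays there
- spray: bystander: blue spray bottle, 84 mm in diameter, 185 mm tall, white head; origin under its centre
- vial: bystander: small amber bottle, 36 mm in diameter, 65 mm tall; origin under its centre
- tin: bystander: white tin, 68 mm in diameter, 110 mm tall; origin under its centre
Mind the look-alikes: they are no part of the job. Of the things that look like the scale, the smaller one is meant. What is shaped like the jar_white but yellow is not meant.

How it is judged (in metres and radians):
At the end, for the whole second after the job is handed in: Each jar stands upright and at rest on the pad of its lid's colour, within 20 mm of its centre; the scale lies flat and at rest, its inner corner and long-arm tip within 3.5 mm of the crate's front face, its corner within 3.5 mm of the right end face (horizontal distance between jar_red and pad_red below 0.02 m and z of jar_red in the frame of pad_red below 0.006 m and angle between each of jar_red, jar_blue, jar_white's own z axis and vertical below 0.1 rad and linear speed of each of jar_red, jar_blue, jar_white below 0.02 m/s and horizontal distance between jar_blue and pad_blue below 0.02 m and z of jar_blue in the frame of pad_blue below 0.006 m and horizontal distance between jar_white and pad_white below 0.02 m and z of jar_white in the frame of pad_white below 0.006 m and x of scale in the frame of crate_corner between -0.0035 and 0.0025 m and y of scale in the frame of crate_corner between -0.0035 and 0.0025 m and x of scale_tip in the frame of crate_corner between -0.0035 and 0.0025 m and y of scale_tip in the frame of crate_corner above 0.15 m and angle between scale's own z axis and vertical below 0.05 rad and height (world z) of scale below 0.004 m and linear speed of scale below 0.01 m/s); the robot touches nothing.
It fails at once if the scale is lifted off the bench (by more than 15 mm) or tipped up (by more than 0.25 rad) (height (world z) of any of scale, scale_tip above 0.015 m or angle between scale's own z axis and vertical above 0.25 rad).
It fails at once if a sample jar is tipped (by more than 0.5 rad) (angle between any of jar_red, jar_blue, jar_white's own z axis and vertical above 0.5 rad).
It fails at once if the white-lidded jar is taken out of its cell (distance between jar_white and pad_white above 0.03 m).
It fails at once if the spray bottle, amber bottle or tin is disturbed (moved by more than 20 mm) (distance of any of spray, vial, tin from where it was at the start of the episode above 0.02 m).
It also fails if it takes over 72 s, if anything falls off the work surface, if the arm or the gripper's body presses on something with over 40 N, if the wrist force passes 120 N, or if a joint passes its speed limit or range.

## Robot

A 6-joint arm with a two-finger parallel gripper is mounted at the origin on the work surface. World frame = base frame: x ahead of the robot, y to its left, z up, the work surface at z = 0. Lengths are in mm, angles in degrees, forces in N, time in s.
With the tool pointing down it reaches from about 300 to 850 mm from the base axis. Payload 4.2 kg.
Tool frame: the origin (TCP) lies midway between the tips of the shut fingers; the grasp point (between the pads) lies 19 mm behind it; z points along the fingers, y is the line along which they close (so a half turn about z gives the same grasp; the last joint's range is limited). The gripper opens to 91 mm and grips with 3 to 60 N. Pads are 32 mm wide; open, the fingers measure 118 mm over their backs; the gripper's body (76 mm by 178 mm) begins 60 mm behind the grasp point.
Start: joints at [67.838, 18.312, 89.639, -0, 72.044, -1.146], TCP at [206.217, 536.769, 182.476] pointing down, gripper open.
Joint ranges: [-177.97, 177.97], [-48.28, 115.42], [12.27, 149.76], [-77.06, 257.06], [2.81, 150.46], [-146.56, 146.56]. Speed limits (degrees/s): [147.25, 147.25, 180, 180, 180, 180].

## Interface

Orientations are given as [roll, pitch, yaw] about the fixed x, y, z axes, in that order (R = Rz(yaw) Ry(pitch) Rx(roll)).
In Python, from rig import r gives the robot as it stands.
- The arm moves only by the tool servo_tool, never from a script. Its argument "increments" is a list of rows, each an object with "jaw": the opening, from 0 (shut) to 1 (fully open); "delta_pos": the shift along the tool's x, y, z as a fraction of full scale, a list of three; "roll": the turn about the tool's z as a fraction of full scale. In form: [{"jaw": jaw, "delta_pos": [tx, ty, tz], "roll": roll}, ...]. A call has 1 to 8 rows; each row shifts and turns the commanded pose from where the row before left it, along the tool's axes as they then stand; what a row does not reach is not made up. Full scale, the value 1, is 2.5 cm for a shift and 0.15 rad for a turn. A row lasts 1/10 s, in which the tool goes at most 50 mm and 8.59 degrees, less where a joint would pass 70% of its speed; a pose out of reach is approached as far as the arm can. A call with a number of a shift or a turn outside -1 to 1 is refused whole. A call with a gripper value outside its range is refused whole. The fingers move at their own pace and stop on an object; the grip force is fixed at half the most. Time passes only in rows, so rows that do not move let the fingers close. It gives the time, the measured TCP pose, the force, the opening and the grip force at its end, in the units of the state.
- r.read_state(): the state, without advancing time (a new reading comes with each control period).
- r.capture(name): name is "side" or "top" or "wrist"; returns a dict with "img" (480x640x3 uint8, red, green, blue), "z_map" (480x640 float32, mm along the optical axis (not along the pixel's ray), 0 where there is no reading), "camera_matrix" (3x3 intrinsics, pixels), "distortion" ([k1, k2, p1, p2, k3] as OpenCV has them; the pictures are not rectified), "rvec" (rotation vector, rad) and "tvec" (3), from world to camera coordinates, as OpenCV has them; the wrist camera has in their place "T_tool_cam" (4x4, takes a point from camera to tool coordinates, whose origin is the TCP and whose axes are the flange's). Camera axes: x right, y down, z forward; pixel columns grow to the right and rows downward; lengths in mm; the calibration is good to about 2 mm. A picture is of the moment at which its call begins: read the wrist's pose just before it.
- r.close_job(): hands the job in; it is judged then, once.
The state is a dict: "time": time; "qpos": joint angles; "joint_velocities": joint speeds; "joint_torque": joint torques, N m; "ee_pos": TCP position; "eef_rot": TCP orientation; "force": force on the tool from outside, world axes, zero at the start; "torque": the same for the moment, N m; "finger_gap": opening from 0.0 (shut) to 1.0 (fully open); "grasp_force": force on a finger pad.
Only numpy, scipy, OpenCV 4.12 (cv2) and the standard library are available. Lean on these libraries where they do the work, as an engineer would, in place of code of your own. Each camera call takes 0.05 s, during which the arm holds its last target. There are 200 camera calls.

## Working session

There is one attempt and no reset: what is moved stays moved. The work goes in short steps, Python scripts to look and compute and a tool call to move; the robot and the scene stay as the last step left them, time stands still between calls to the robot, and variables do not carry over. Pictures are saved under pics/ and viewed, at most 10 in all, crops included, and the job is handed in when it is done.

Besides the shell and the picture viewer there is one more tool, called after "Emit:" by a JSON object that holds its "method" and its "body", one argument or row to a line. servo_tool: Moves the arm, as the interface text tells. Its arguments: {"type":"object","properties":{"increments":{"type":"array","items":{"type":"object","properties":{"jaw":{"type":"number"},"delta_pos":{"type":"array","items":{"type":"number"}},"roll":{"type":"number"}}}}},"required":["increments"]}

```bash
ls; mkdir -p pics; cat > h.py <<'E'
import numpy as np, cv2
from rig import r
def save(c,n): cv2.imwrite(n,c["img"][:,:,::-1])
def cam(c):
    R=cv2.Rodrigues(np.array(c["rvec"],float))[0]; return R,np.array(c["tvec"],float).ravel()
def cloud(c):
    K=np.array(c["camera_matrix"],float);D=np.array(c["distortion"],float)
    v,u=np.mgrid[0:480,0:640]
    p=cv2.undistortPoints(np.stack([u,v],-1).reshape(-1,1,2).astype(float),K,D).reshape(480,640,2)
    z=c["z_map"].astype(float); P=np.dstack([p[...,0]*z,p[...,1]*z,z])
    R,t=cam(c); W=(P-t)@R; W[z<=0]=np.nan; return W
def onplane(c,uv,h):
    K=np.array(c["camera_matrix"],float);D=np.array(c["distortion"],float)
    p=cv2.undistortPoints(np.array(uv,float).reshape(-1,1,2),K,D).reshape(-1,2)
    R,t=cam(c); d=np.c_[p,np.ones(len(p))]@R; o=-R.T@t
    return o+d*((h-o[2])/d[:,2])[:,None]
E
python3 - <<'E'
from h import *
import pickle
for n in("top","side"):
    c=r.capture(n); save(c,f"pics/{n}0.png"); pickle.dump(c,open(n+"0.pkl","wb"))
s=r.read_state();print({k:np.round(v,2) for k,v in s.items()})
E
```

```text
pics
{'time': np.float64(0.1), 'qpos': array([67.84, 18.35, 89.7 , -0.  , 72.04, -1.14]), 'joint_velocities': array([ 0.03, -0.1 , -0.2 , -0.07, -0.07, -0.07]), 'joint_torque': array([-0.000e+00, -4.133e+01, -2.325e+01,  7.000e-02,  4.000e-02,
       -0.000e+00]), 'ee_pos': array([206.02, 536.27, 181.73]), 'eef_rot': array([-179.91,   -0.  ,  158.98]), 'force': array([0.04, 0.14, 0.17]), 'torque': array([-0.01,  0.02,  0.03]), 'grasp_force': np.float64(0.0), 'finger_gap': np.float64(1.0)}
```

View pics/top0.png

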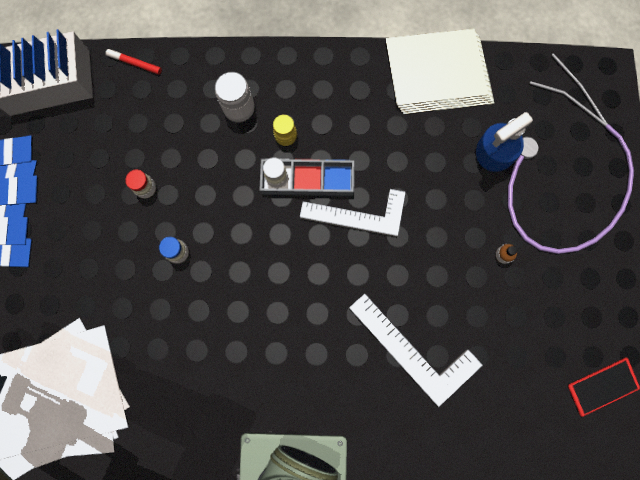

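View pics/side0.png

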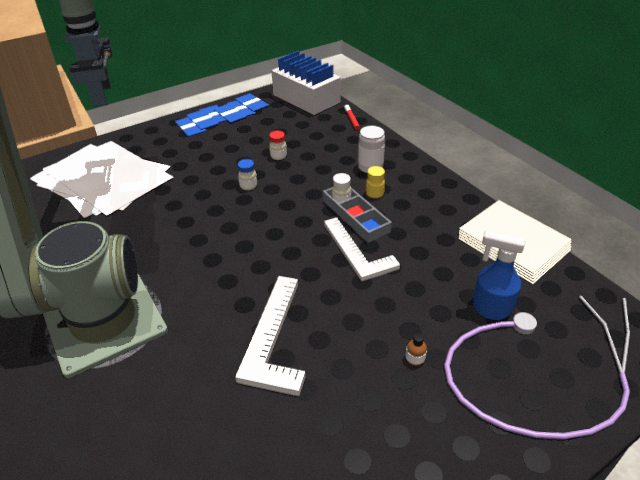

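```bash
python3 - <<'E'
from h import *
import pickle
c=pickle.load(open("top0.pkl","rb")); W=cloud(c)
cv2.imwrite("pics/crop1.png",cv2.resize(c["img"][140:270,110:420,::-1],(775,325),interpolation=cv2.INTER_CUBIC))
cv2.imwrite("pics/crop2.png",cv2.resize(c["img"][150:245,250:415,::-1],(800,461),interpolation=cv2.INTER_CUBIC))
for n,u in dict(red=(136,181),blue=(171,248),white=(273,170),yellow=(285,126),tin=(232,87),padr=(307,178),padb=(338,178),scale=(350,218),scale2=(400,350),vial=(507,250),spray=(500,150),bench=(300,270)).items(): print(n,np.round(W[u[1],u[0]],1))
E
```

```text
red [588.2 327.2  71.6]
blue [454.5 245.9  69.6]
white [612.9  52.   76.2]
yellow [706.6  32.3  71.8]
tin [770.6 136.2 115. ]
padr [618.3 -11.8   5.9]
padb [619.6 -76.1   5.4]
scale [ 532.8 -101.9   16. ]
scale2 [ 270.8 -203.8   17.8]
vial [ 465.4 -406.7   63.7]
spray [ 656.7 -390.2   97.9]
bench [426.3  -2.9   1.2]
```

View pics/crop2.png

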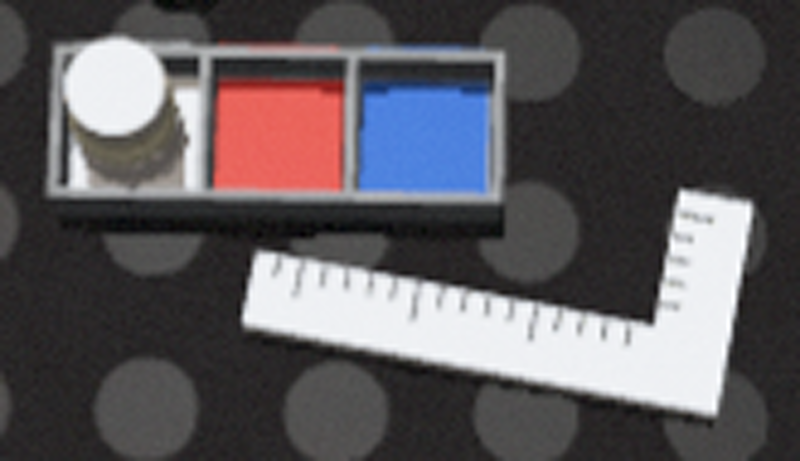

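View pics/crop1.png

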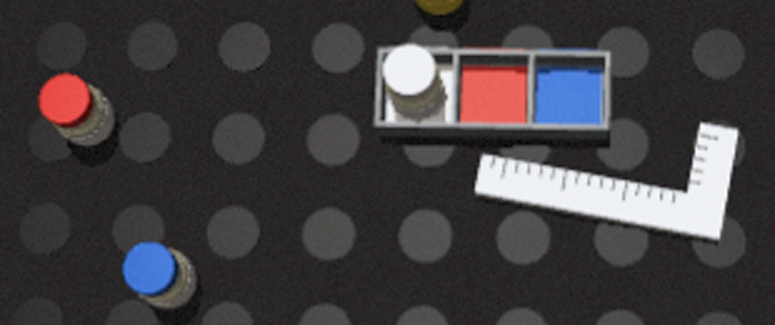

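```bash
python3 - <<'E'
from h import *
import pickle
c=pickle.load(open("top0.pkl","rb"))
f=lambda L:[((u+.5)/4.848-.5+250,(v+.5)/4.853-.5+150) for u,v in L]
C=onplane(c,f([(48,198),(503,203),(503,50),(55,45)]),32)[:,:2]
S=onplane(c,f([(655,325),(257,250),(243,327),(716,414),(752,203),(680,190)]),14)[:,:2]
print("crate",C.round(1),[np.linalg.norm(C[i]-C[i-3]).round(1) for i in range(4)])
print("centre",C.mean(0),"yaw deg",np.degrees(np.arctan2(*( (C[0]-C[1])*[-1,1]))),np.degrees(np.arctan2(*( (C[3]-C[2])*[-1,1]))))
print("scale",S.round(1),[np.linalg.norm(S[i]-S[(i+1)%6]).round(1) for i in range(6)])
for a,b in((0,1),(3,2)): d=S[b]-S[a];print("yaw",np.degrees(np.arctan2(-d[0],d[1])))
hsv=cv2.cvtColor(c["img"],cv2.COLOR_RGB2HSV)
for n,(x,y),lo,hi in(("red",(136,181),(0,120,120),(6,255,255)),("blue",(171,248),(100,120,120),(125,255,255)),("white",(273,170),(0,0,190),(179,40,255))):
    m=cv2.inRange(hsv,lo,hi); w=np.zeros_like(m);cv2.circle(w,(x,y),16,255,-1)
    if n=="white": w[180:]=0
    n_,l,st,ce=cv2.connectedComponentsWithStats(m&w); i=l[y,x]
    print(n,st[i],ce[i],onplane(c,[ce[i]],70).round(1))
cs=pickle.load(open("side0.pkl","rb"));W=cloud(cs);Wt=cloud(c)
for z,p in ((70,W),(70,Wt)):
  for n,(x,y) in dict(red=(588,325),blue=(454,246),white=(613,52)).items():
    m=(np.hypot(p[...,0]-x,p[...,1]-y)<40)&(p[...,2]>60)&(p[...,2]<80); q=p[m]
    print(n,len(q),(np.nanpercentile(q,2,axis=0)/2+np.nanpercentile(q,98,axis=0)/2).round(1),np.ptp(q,axis=0).round(0))
E
```

```text
crate [[ 582.9   82.6]
 [ 584.3 -107.4]
 [ 650.9 -106.6]
 [ 649.8   82.7]] [np.float64(190.0), np.float64(66.6), np.float64(189.3), np.float64(66.9)]
centre [616.95682984 -12.19425637] yaw deg 0.41797544802313336 0.3096095317977306
scale [[ 5.377e+02 -1.724e+02]
 [ 5.666e+02 -4.600e+00]
 [ 5.333e+02  3.000e-01]
 [ 5.003e+02 -1.980e+02]
 [ 5.914e+02 -2.134e+02]
 [ 5.964e+02 -1.829e+02]] [np.float64(170.3), np.float64(33.7), np.float64(201.0), np.float64(92.4), np.float64(30.9), np.float64(59.6)]
yaw -9.782738053530831
yaw -9.445652236816265
red [126 169  20  21 323] [135.27244582 179.        ] [[592.8 329.7  70. ]]
blue [159 237  21  21 346] [169.0433526  246.73699422] [[456.9 249.9  70. ]]
white [263 158  21  20 320] [273.1625   167.328125] [[620.3  52.6  70. ]]
red 132 [591.1 325.6  66.6] [41. 46. 14.]
blue 156 [455.6 246.3  67.2] [41. 41. 14.]
white 212 [616.   47.1  69.4] [43. 47. 18.]
red 356 [591.8 327.8  68. ] [42. 43. 18.]
blue 358 [457.  249.5  69.2] [42. 41. 17.]
white 344 [616.5  51.9  72.7] [42. 40. 19.]
```

The scale meant is the smaller L at top-view (350,218): its inner edge measures 170 mm. The larger L at (415,350) is a decoy. The jar in the crate at (273,170) is white, and the yellow one at (285,126) is a decoy. The red pad is at (307,178) and the blue pad at (338,178). I'll start with the scale, while the cells next to it are still empty.

Emit:
{"method": "servo_tool", "body": {
  "increments": [
    {"jaw": 1,"delta_pos": [0,0,0],"roll": 1},
    {"jaw": 1,"delta_pos": [0,0,0],"roll": 1},
    {"jaw": 1,"delta_pos": [0,0,0],"roll": 1},
    {"jaw": 1,"delta_pos": [0,0,0],"roll": 1},
    {"jaw": 1,"delta_pos": [0,0,0],"roll": 1},
    {"jaw": 1,"delta_pos": [0,0,0],"roll": 1},
    {"jaw": 1,"delta_pos": [0,0,0],"roll": 1},
    {"jaw": 1,"delta_pos": [0,0,0],"roll": 1}
  ]
}}

```text
time: 0.9
ee_pos: [206.1, 536.4, 181.9]
eef_rot: [-180.0, 0.1, 89.9]
force: [-0.3, 0.7, 0.4]
finger_gap: 0.995
grasp_force: 0.0
```

Emit:
{"method": "servo_tool", "body": {
  "increments": [
    {"jaw": 1,"delta_pos": [0,0,0],"roll": 1},
    {"jaw": 1,"delta_pos": [0,0,0],"roll": 0.12},
    {"jaw": 1,"delta_pos": [0,0,0],"roll": 0}
  ]
}}

```text
time: 1.2
ee_pos: [206.1, 536.6, 182.1]
eef_rot: [-180.0, 0.0, 80.8]
force: [-0.7, -0.2, 0.2]
finger_gap: 1.001
grasp_force: 0.0
```

```bash
cat >> h.py <<'E'
def go(x,y,z,psi=None):
    s=r.read_state(); p=np.array(s["ee_pos"]); e=s["eef_rot"]; R=cv2.Rodrigues(np.eye(3))[0]
    from scipy.spatial.transform import Rotation as Ro
    R=Ro.from_euler("xyz",e,degrees=True).as_matrix()
    print("t",round(s["time"],2),"pos",np.round(p,1),"rot",np.round(e,2),"F",np.round(s["force"],1),"gap",round(s["finger_gap"],3))
    d=R.T@(np.array([x,y,z])-p)
    print("units",np.round(d/25,2), "roll units", None if psi is None else round(-np.radians((psi-e[2]+180)%360-180)/.15,2))
E
python3 -c "
from h import *
go(530,-110,180,80.4)"
```

```text
t 1.2 pos [206.1 536.6 182.1] rot [-1.7999e+02  4.0000e-02  8.0750e+01] F [-0.7 -0.2  0.2] gap 1.001
units [-23.45  16.94   0.1 ] roll units 0.04
```

Emit:
{"method": "servo_tool", "body": {
  "increments": [
    {"jaw": 1,"delta_pos": [-0.8,0.6,0],"roll": 0},
    {"jaw": 1,"delta_pos": [-0.8,0.6,0],"roll": 0},
    {"jaw": 1,"delta_pos": [-0.8,0.6,0],"roll": 0},
    {"jaw": 1,"delta_pos": [-0.8,0.6,0],"roll": 0},
    {"jaw": 1,"delta_pos": [-0.8,0.6,0],"roll": 0},
    {"jaw": 1,"delta_pos": [-0.8,0.6,0],"roll": 0},
    {"jaw": 1,"delta_pos": [-0.8,0.6,0],"roll": 0},
    {"jaw": 1,"delta_pos": [-0.8,0.6,0],"roll": 0}
  ]
}}

```text
time: 2.0
ee_pos: [298.8, 358.3, 182.4]
eef_rot: [180.0, -0.0, 80.8]
force: [-0.2, 0.3, 0.3]
finger_gap: 1.003
grasp_force: 0.0
```

Emit:
{"method": "servo_tool", "body": {
  "increments": [
    {"jaw": 1,"delta_pos": [-0.8,0.6,0],"roll": 0},
    {"jaw": 1,"delta_pos": [-0.8,0.6,0],"roll": 0},
    {"jaw": 1,"delta_pos": [-0.8,0.6,0],"roll": 0},
    {"jaw": 1,"delta_pos": [-0.8,0.6,0],"roll": 0},
    {"jaw": 1,"delta_pos": [-0.8,0.6,0],"roll": 0},
    {"jaw": 1,"delta_pos": [-0.8,0.6,0],"roll": 0},
    {"jaw": 1,"delta_pos": [-0.8,0.6,0],"roll": 0},
    {"jaw": 1,"delta_pos": [-0.8,0.6,0],"roll": 0}
  ]
}}

```text
time: 2.8
ee_pos: [391.1, 180.9, 182.5]
eef_rot: [180.0, -0.0, 80.8]
force: [-1.0, -0.1, -0.2]
finger_gap: 1.0
grasp_force: 0.0
```

Emit:
{"method": "servo_tool", "body": {
  "increments": [
    {"jaw": 1,"delta_pos": [-0.8,0.6,0],"roll": 0},
    {"jaw": 1,"delta_pos": [-0.8,0.6,0],"roll": 0},
    {"jaw": 1,"delta_pos": [-0.8,0.6,0],"roll": 0},
    {"jaw": 1,"delta_pos": [-0.8,0.6,0],"roll": 0},
    {"jaw": 1,"delta_pos": [-0.8,0.6,0],"roll": 0},
    {"jaw": 1,"delta_pos": [-0.8,0.6,0],"roll": 0},
    {"jaw": 1,"delta_pos": [-0.8,0.6,0],"roll": 0},
    {"jaw": 1,"delta_pos": [-0.8,0.6,0],"roll": 0}
  ]
}}

```text
time: 3.6
ee_pos: [483.3, 3.5, 182.4]
eef_rot: [-180.0, -0.0, 80.7]
force: [0.7, -0.1, -0.1]
finger_gap: 0.998
grasp_force: 0.0
```

Emit:
{"method": "servo_tool", "body": {
  "increments": [
    {"jaw": 1,"delta_pos": [-0.9,0.6,0],"roll": 0},
    {"jaw": 1,"delta_pos": [-0.9,0.6,0],"roll": 0},
    {"jaw": 1,"delta_pos": [-0.9,0.6,0],"roll": 0},
    {"jaw": 1,"delta_pos": [-0.9,0.6,0],"roll": 0},
    {"jaw": 1,"delta_pos": [0,0,0],"roll": 0},
    {"jaw": 1,"delta_pos": [0,0,0],"roll": 0}
  ]
}}

```text
time: 4.2
ee_pos: [527.2, -94.2, 182.1]
eef_rot: [-179.9, -0.0, 80.6]
force: [-0.6, 0.4, -0.1]
finger_gap: 1.001
grasp_force: 0.0
```

```bash
python3 - <<'E'
from h import *
import pickle
s=r.read_state(); c=r.capture("wrist"); c["state"]=s; pickle.dump(c,open("w1.pkl","wb")); save(c,"pics/w1.png")
go(529.5,-125,60,80.0)
E
```

```text
t 4.25 pos [527.  -93.7 182.2] rot [-1.7994e+02 -4.0000e-02  8.0660e+01] F [ 0.  -0.4  0.7] gap 1.001
units [-1.22  0.31  4.89] roll units 0.08
```

View pics/w1.png

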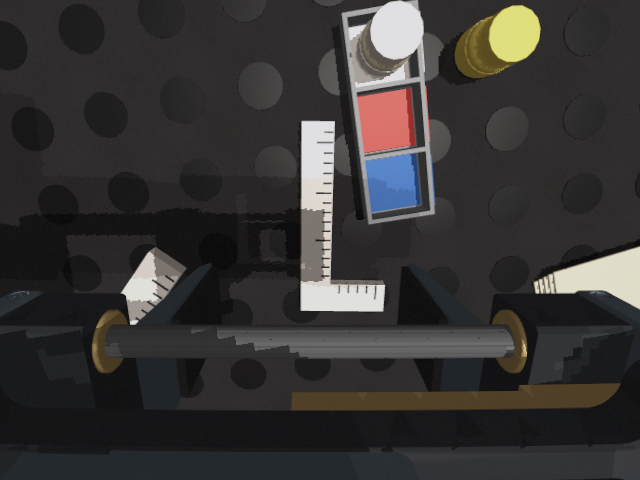

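```bash
cat >> h.py <<'E'
def wonplane(c,uv,h):
    from scipy.spatial.transform import Rotation as Ro
    s=c["state"];K=np.array(c["camera_matrix"],float);D=np.array(c["distortion"],float);T=np.array(c["T_tool_cam"])
    B=np.eye(4);B[:3,:3]=Ro.from_euler("xyz",s["eef_rot"],degrees=True).as_matrix();B[:3,3]=s["ee_pos"];T=B@T
    p=cv2.undistortPoints(np.array(uv,float).reshape(-1,1,2),K,D).reshape(-1,2)
    d=np.c_[p,np.ones(len(p))]@T[:3,:3].T; o=T[:3,3]
    return (o+d*((h-o[2])/d[:,2])[:,None])[:,:2]
def yaw(a,b): d=b-a; return np.degrees(np.arctan2(-d[0],d[1]))
E
python3 - <<'E'
from h import *
import pickle
c=pickle.load(open("w1.pkl","rb"))
S=wonplane(c,[(330,281),(335,121),(301,121),(301,311),(384,311),(384,282)],14)
C=wonplane(c,[(342,13),(370,223),(434,213)],32)
print(S.round(1),yaw(S[0],S[1]),yaw(S[3],S[2]),[np.linalg.norm(S[i]-S[(i+1)%6]).round(1) for i in range(6)])
print(C.round(1),yaw(C[1],C[0]),np.linalg.norm(C[0]-C[1]),np.linalg.norm(C[2]-C[1]))
E
```

```text
[[ 5.368e+02 -1.688e+02]
 [ 5.662e+02 -5.000e+00]
 [ 5.336e+02  4.000e-01]
 [ 4.995e+02 -1.992e+02]
 [ 5.913e+02 -2.144e+02]
 [ 5.950e+02 -1.796e+02]] -10.151141632691434 -9.699189645179839 [np.float64(166.4), np.float64(33.0), np.float64(202.5), np.float64(93.1), np.float64(35.0), np.float64(59.2)]
[[ 583.8   81.9]
 [ 585.3 -106.8]
 [ 649.  -107. ]] 0.4373383616920302 188.7038876998811 63.7544553562037
```

Wrist view: the scale runs from tip (335,121) to inner corner (330,281), and the crate's front right corner is at (370,223). Both agree with the top camera. Next I grip the long arm.

Emit:
{"method": "servo_tool", "body": {
  "increments": [
    {"jaw": 1,"delta_pos": [-0.78,0.15,0],"roll": 0.04},
    {"jaw": 1,"delta_pos": [-0.77,0.14,1],"roll": 0},
    {"jaw": 1,"delta_pos": [0,0,1],"roll": 0},
    {"jaw": 1,"delta_pos": [0,0,1],"roll": 0},
    {"jaw": 1,"delta_pos": [0,0,1],"roll": 0},
    {"jaw": 1,"delta_pos": [0,0,1],"roll": 0},
    {"jaw": 1,"delta_pos": [0,0,1],"roll": 0},
    {"jaw": 1,"delta_pos": [0,0,0.6],"roll": 0}
  ]
}}

```text
time: 5.05
ee_pos: [526.8, -131.9, 15.9]
eef_rot: [-179.8, -0.0, 80.4]
force: [-1.1, 0.6, 0.6]
finger_gap: 0.999
grasp_force: 0.0
```

Emit:
{"method": "servo_tool", "body": {
  "increments": [
    {"jaw": 1,"delta_pos": [0,0,0.25],"roll": 0},
    {"jaw": 1,"delta_pos": [0,0,0.2],"roll": 0},
    {"jaw": 1,"delta_pos": [0,0,0],"roll": 0}
  ]
}}

```text
time: 5.35
ee_pos: [528.3, -133.1, 6.4]
eef_rot: [180.0, -0.0, 80.3]
force: [0.6, -0.8, -0.5]
finger_gap: 0.998
grasp_force: 0.0
```

Emit:
{"method": "servo_tool", "body": {
  "increments": [
    {"jaw": 0.45,"delta_pos": [0,0,0.04],"roll": 0},
    {"jaw": 0.3,"delta_pos": [0,0,0],"roll": 0},
    {"jaw": 0.2,"delta_pos": [0,0,0],"roll": 0},
    {"jaw": 0.2,"delta_pos": [0,0,0],"roll": 0},
    {"jaw": 0.2,"delta_pos": [0,0,0],"roll": 0},
    {"jaw": 0.2,"delta_pos": [0,0,0],"roll": 0},
    {"jaw": 0.2,"delta_pos": [0,0,0],"roll": 0},
    {"jaw": 0.2,"delta_pos": [0,0,0],"roll": 0}
  ]
}}

```text
time: 6.15
ee_pos: [528.2, -133.6, 5.2]
eef_rot: [-180.0, -0.0, 80.3]
force: [-0.3, -0.2, 0.7]
finger_gap: 0.331
grasp_force: 0.0
```

```bash
python3 -c "
from h import *
go(540,-70,6,90.4)"
```

```text
t 6.15 pos [ 528.2 -133.6    5.2] rot [-1.800e+02 -1.000e-02  8.026e+01] F [-0.3 -0.2  0.7] gap 0.331
units [ 2.59  0.03 -0.03] roll units -1.18
```

Emit:
{"method": "servo_tool", "body": {
  "increments": [
    {"jaw": 0.2,"delta_pos": [0,0,0],"roll": 0},
    {"jaw": 0.2,"delta_pos": [0,0,0],"roll": 0}
  ]
}}

```text
time: 6.35
ee_pos: [528.2, -133.6, 5.2]
eef_rot: [180.0, -0.0, 80.3]
force: [-0.9, 0.8, 0.2]
finger_gap: 0.202
grasp_force: 0.0
```

```bash
python3 - <<'E'
from h import *
import pickle
s=r.read_state(); c=r.capture("wrist"); c["state"]=s; pickle.dump(c,open("w2.pkl","wb")); save(c,"pics/w2.png")
go(540,-70,6,90.4)
E
```

```text
t 6.4 pos [ 528.3 -133.6    5.2] rot [180.    -0.    80.26] F [-0.4 -0.1  0.3] gap 0.201
units [ 2.59  0.03 -0.03] roll units -1.18
```

View pics/w2.png

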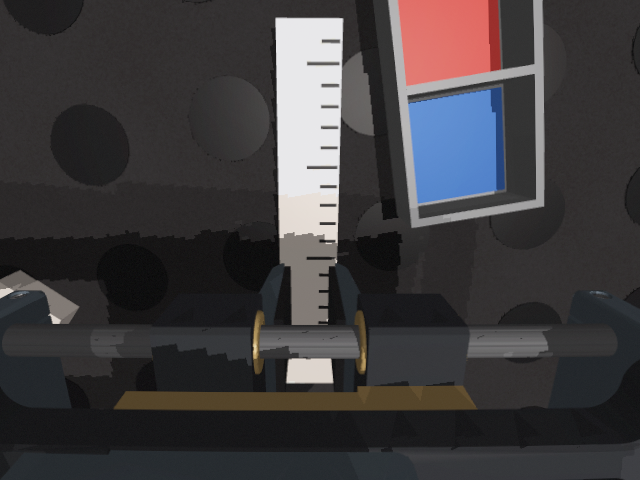

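Emit:
{"method": "servo_tool", "body": {
  "increments": [
    {"jaw": 0.1,"delta_pos": [0,0,0],"roll": 0},
    {"jaw": 0.1,"delta_pos": [0,0,0],"roll": 0},
    {"jaw": 0.1,"delta_pos": [0,0,0],"roll": 0}
  ]
}}

```text
time: 6.7
ee_pos: [528.2, -133.6, 5.2]
eef_rot: [180.0, -0.0, 80.3]
force: [-0.8, -0.3, 0.1]
finger_gap: 0.104
grasp_force: 0.0
```

```bash
python3 - <<'E'
from h import *
import pickle
c=pickle.load(open("w2.pkl","rb")); 
cv2.imwrite("pics/w2c.png",cv2.resize(c["img"][230:400,220:400,::-1],(630,595),interpolation=cv2.INTER_CUBIC))
z=c["z_map"]
for v in (270,285,300,315): print(v,[(u,int(z[v,u])) for u in range(260,366,8)])
print(np.round(c["T_tool_cam"],2)); S=wonplane(c,[(276,18),(343,18)],14); print(S,np.linalg.norm(S[0]-S[1]))
go(0,0,0)
E
```

```text
270 [(260, 220), (268, 220), (276, 171), (284, 175), (292, 207), (300, 205), (308, 205), (316, 206), (324, 204), (332, 174), (340, 171), (348, 171), (356, 221), (364, 220)]
285 [(260, 222), (268, 153), (276, 152), (284, 158), (292, 208), (300, 208), (308, 208), (316, 207), (324, 208), (332, 158), (340, 152), (348, 153), (356, 153), (364, 224)]
300 [(260, 92), (268, 138), (276, 138), (284, 142), (292, 211), (300, 209), (308, 209), (316, 210), (324, 210), (332, 150), (340, 142), (348, 139), (356, 139), (364, 89)]
315 [(260, 86), (268, 126), (276, 131), (284, 133), (292, 214), (300, 212), (308, 213), (316, 214), (324, 212), (332, 151), (340, 129), (348, 126), (356, 92), (364, 84)]
[[   0.     -0.96   -0.27   77.37]
 [   1.      0.     -0.     -0.74]
 [   0.     -0.27    0.96 -202.17]
 [   0.      0.      0.      1.  ]]
[[ 5.34345925e+02  4.09592195e-01]
 [ 5.65741988e+02 -4.96537429e+00]] 31.852834694881658
t 6.7 pos [ 528.2 -133.6    5.2] rot [180.    -0.    80.26] F [-0.8 -0.3  0.1] gap 0.104
units [  1.69 -21.73   0.21] roll units None
```

View pics/w2c.png

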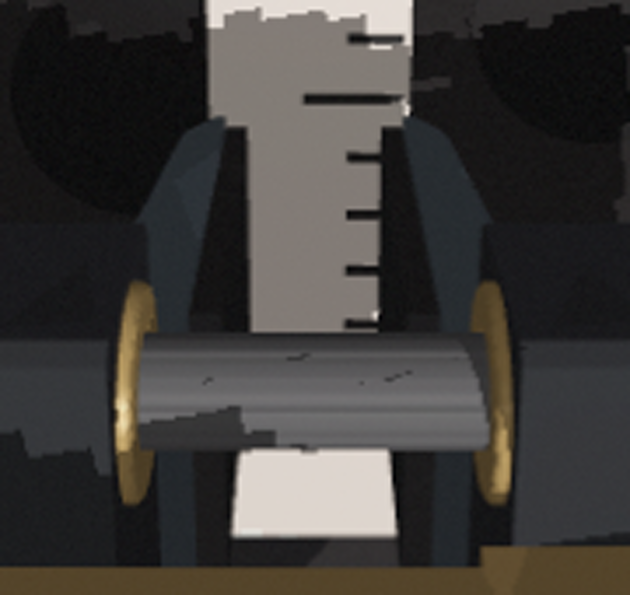

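```bash
python3 - <<'E'
from h import *
import pickle
s=r.read_state(); c=r.capture("wrist"); c["state"]=s; pickle.dump(c,open("w3.pkl","wb"))
for n in("w1","w2","w3"):
    c=pickle.load(open(n+".pkl","rb"));K=np.array(c["camera_matrix"],float);D=np.array(c["distortion"],float);T=np.array(c["T_tool_cam"])
    v,u=np.mgrid[0:480,0:640];p=cv2.undistortPoints(np.stack([u,v],-1).reshape(-1,1,2).astype(float),K,D).reshape(480,640,2)
    z=c["z_map"].astype(float);P=np.dstack([p*z[...,None],z])@T[:3,:3].T+T[:3,3]
    m=(z>0)&(abs(P[...,1])<62)&(abs(P[...,0])<20)&(P[...,2]<-15)&(P[...,2]>-75); q=P[m]
    print(n,c["state"]["finger_gap"],"f",K[0,0],"n",len(q))
    for a in range(-75,-14,6):
        w=q[(q[:,2]>=a)&(q[:,2]<a+6)]
        for sg in(-1,1):
            k=w[w[:,1]*sg>0]
            if len(k): print(a,sg,len(k),"x",k[:,0].min().round(),k[:,0].max().round(),"y",k[:,1].min().round(1),k[:,1].max().round(1))
c=r.capture("side");save(c,"pics/s3.png");im=c["img"][150:300,280:480,::-1];cv2.imwrite("pics/s3c.png",cv2.resize(im,(800,600),interpolation=cv2.INTER_CUBIC))
E
```

```text
w1 1.0010783354691368 f 363.3915681146086 n 4390
-75 -1 388 x -16.0 18.0 y -57.7 -46.0
-75 1 415 x -16.0 19.0 y 44.3 56.4
-69 -1 340 x -16.0 18.0 y -57.5 -46.0
-69 1 329 x -16.0 19.0 y 44.4 55.6
-63 -1 309 x -16.0 18.0 y -57.3 -46.1
-63 1 312 x -1.0 19.0 y 44.3 55.6
-57 -1 303 x -5.0 19.0 y -56.5 -46.0
-57 1 298 x -4.0 19.0 y 44.3 54.8
-51 -1 265 x -8.0 18.0 y -55.7 -46.0
-51 1 261 x -8.0 18.0 y 44.3 53.7
-45 -1 282 x -11.0 18.0 y -55.6 -46.0
-45 1 248 x -11.0 18.0 y 44.4 53.7
-39 -1 260 x -15.0 18.0 y -54.7 -46.0
-39 1 249 x -14.0 18.0 y 44.4 52.9
-33 -1 64 x -14.0 18.0 y -51.9 -46.2
-33 1 67 x -15.0 18.0 y 44.8 50.5
w2 0.20229664537139394 f 363.3915681146086 n 2226
-75 -1 195 x -16.0 19.0 y -19.5 -9.9
-75 1 205 x -16.0 19.0 y 8.6 18.2
-69 -1 198 x -16.0 19.0 y -21.1 -9.9
-69 1 199 x -16.0 19.0 y 8.6 19.9
-63 -1 165 x -1.0 19.0 y -20.5 -9.9
-63 1 169 x -0.0 19.0 y 8.6 19.5
-57 -1 154 x -4.0 18.0 y -20.0 -10.0
-57 1 156 x -4.0 19.0 y 8.7 18.9
-51 -1 139 x -1.0 18.0 y -19.8 -9.9
-51 1 136 x -8.0 19.0 y 8.7 18.5
-45 -1 128 x -9.0 18.0 y -19.1 -10.0
-45 1 125 x -9.0 19.0 y 8.7 17.8
-39 -1 102 x -13.0 18.0 y -18.6 -10.0
-39 1 102 x -13.0 18.0 y 8.7 17.3
-33 -1 26 x -3.0 18.0 y -15.2 -10.0
-33 1 27 x -8.0 18.0 y 8.8 13.5
w3 0.10381957311322358 f 363.3915681146086 n 1887
-75 -1 141 x -11.0 18.0 y -14.8 -5.2
-75 1 134 x -9.0 19.0 y 3.9 11.4
-69 -1 177 x 11.0 19.0 y -16.4 -5.3
-69 1 176 x 7.0 19.0 y 4.0 15.0
-63 -1 140 x -2.0 19.0 y -16.2 -5.3
-63 1 138 x -1.0 19.0 y 4.0 15.0
-57 -1 165 x -0.0 19.0 y -15.5 -5.3
-57 1 163 x -0.0 18.0 y 4.0 14.2
-51 -1 93 x 16.0 18.0 y -15.2 -5.4
-51 1 112 x 16.0 18.0 y 4.1 14.0
-45 -1 101 x -11.0 18.0 y -14.3 -5.3
-45 1 95 x -11.0 19.0 y 4.1 13.0
-39 -1 105 x -8.0 18.0 y -14.3 -5.3
-39 1 100 x -6.0 19.0 y 4.0 13.0
-33 -1 24 x 10.0 18.0 y -10.3 -5.4
-33 1 23 x 8.0 18.0 y 4.1 8.6
```

View pics/s3c.png

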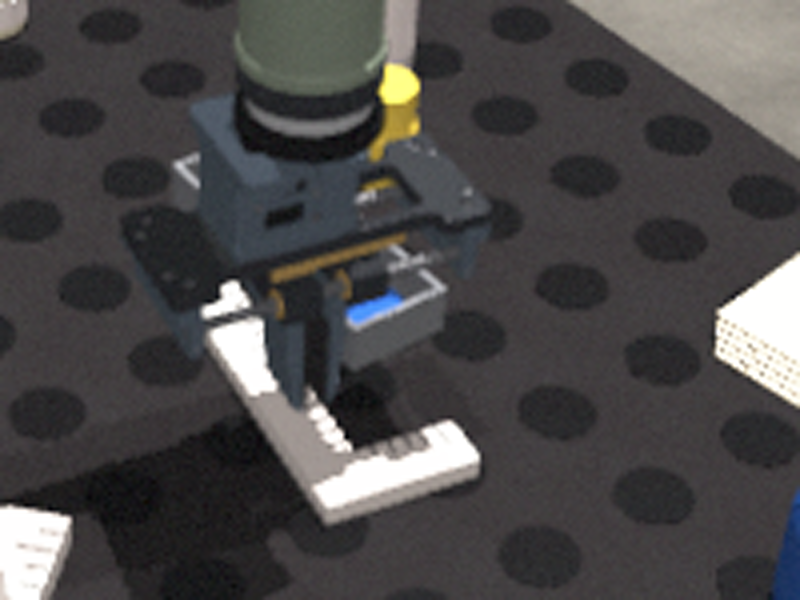

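```bash
python3 - <<'E'
from h import *
import pickle
c=pickle.load(open("w1.pkl","rb"));K=np.array(c["camera_matrix"],float);D=np.array(c["distortion"],float);T=np.array(c["T_tool_cam"])
v,u=np.mgrid[0:480,0:640];p=cv2.undistortPoints(np.stack([u,v],-1).reshape(-1,1,2).astype(float),K,D).reshape(480,640,2)
z=c["z_map"].astype(float);P=np.dstack([p*z[...,None],z])@T[:3,:3].T+T[:3,3]
q=P[(z>0)&(P[...,2]<-15)]
print("tip",np.sort(q[:,2])[-20:].round(1))
for lo,hi in((0,40),(40,60),(60,80),(80,140)):
    k=q[(abs(q[:,1])>=lo)&(abs(q[:,1])<hi)]
    print(lo,hi,len(k),np.percentile(k[:,2],[50,90,99]).round(1) if len(k) else "", k[:,0].min().round(),k[:,0].max().round())
go(0,0,0)
E
```

```text
tip [-31.2 -31.1 -31.  -31.  -31.  -30.9 -30.7 -30.7 -30.6 -30.6 -30.6 -30.5
 -30.5 -30.5 -30.5 -30.5 -30.1 -30.1 -30.1 -30. ]
0 40 46180 [-147.7 -126.5 -123.2] 17.0 35.0
40 60 46414 [-132.6  -76.7  -37. ] -18.0 40.0
60 80 11641 [-133.2 -118.9 -112.7] -4.0 40.0
80 140 73 [-114.6 -112.1 -111.3] 37.0 39.0
t 6.8 pos [ 528.2 -133.5    5.2] rot [ 1.800e+02 -1.000e-02  8.026e+01] F [-0.3  0.2 -0.8] gap 0.096
units [  1.69 -21.73   0.21] roll units None
```

Emit:
{"method": "servo_tool", "body": {
  "increments": [
    {"jaw": 1,"delta_pos": [0,0,0],"roll": 0},
    {"jaw": 1,"delta_pos": [0,0,0],"roll": 0},
    {"jaw": 1,"delta_pos": [0,0,0],"roll": 0},
    {"jaw": 0.6,"delta_pos": [0,0,0],"roll": 0},
    {"jaw": 0.6,"delta_pos": [0,0,0],"roll": 0},
    {"jaw": 0.6,"delta_pos": [0,0,0],"roll": 0},
    {"jaw": 0.6,"delta_pos": [0,0,0],"roll": 0}
  ]
}}

```text
time: 7.5
ee_pos: [528.2, -133.5, 5.2]
eef_rot: [-180.0, -0.0, 80.3]
force: [1.0, 0.8, -0.6]
finger_gap: 0.599
grasp_force: 0.0
```

The fingertips actually sit about 30.5 mm short of the reported TCP: the wrist depth shows tips at tool z = −30.5, with the body at −111. I'll allow for that by commanding lower.

Emit:
{"method": "servo_tool", "body": {
  "increments": [
    {"jaw": 0.6,"delta_pos": [0,0,0.5],"roll": 0},
    {"jaw": 0.6,"delta_pos": [0,0,0.5],"roll": 0},
    {"jaw": 0.6,"delta_pos": [0,0,0.15],"roll": 0},
    {"jaw": 0.6,"delta_pos": [0,0,0],"roll": 0},
    {"jaw": 0.6,"delta_pos": [0,0,0],"roll": 0}
  ]
}}

```text
time: 8.0
ee_pos: [528.2, -133.5, -23.9]
eef_rot: [-180.0, -0.0, 80.3]
force: [0.1, -0.3, 0.6]
finger_gap: 0.601
grasp_force: 0.0
```

Emit:
{"method": "servo_tool", "body": {
  "increments": [
    {"jaw": 0.3,"delta_pos": [0,0,0],"roll": 0},
    {"jaw": 0.3,"delta_pos": [0,0,0],"roll": 0},
    {"jaw": 0.3,"delta_pos": [0,0,0],"roll": 0},
    {"jaw": 0.3,"delta_pos": [0,0,0],"roll": 0}
  ]
}}

```text
time: 8.4
ee_pos: [528.4, -133.6, -23.3]
eef_rot: [180.0, -0.0, 80.3]
force: [-1.1, -0.9, 1.1]
finger_gap: 0.349
grasp_force: 30.0
```

```bash
python3 -c "
from h import *
go(537.5,-67,-24,90.4)"
```

```text
t 8.4 pos [ 528.4 -133.6  -23.3] rot [179.97  -0.    80.26] F [-1.1 -0.9  1.1] gap 0.349
units [ 2.69 -0.09  0.03] roll units -1.18
```

Emit:
{"method": "servo_tool", "body": {
  "increments": [
    {"jaw": 0.3,"delta_pos": [0,0,0],"roll": -0.4},
    {"jaw": 0.3,"delta_pos": [0,0,0],"roll": -0.4},
    {"jaw": 0.3,"delta_pos": [0,0,0],"roll": -0.38},
    {"jaw": 0.3,"delta_pos": [0.4,0.1,0],"roll": 0},
    {"jaw": 0.3,"delta_pos": [0.4,0.1,0],"roll": 0},
    {"jaw": 0.3,"delta_pos": [0.4,0.1,0],"roll": 0},
    {"jaw": 0.3,"delta_pos": [0.4,0.1,0],"roll": 0},
    {"jaw": 0.3,"delta_pos": [0,0,0],"roll": 0}
  ]
}}

```text
time: 9.2
ee_pos: [538.7, -91.5, -23.3]
eef_rot: [179.9, -0.1, 90.4]
force: [0.4, 2.8, 3.8]
finger_gap: 0.347
grasp_force: 30.0
```

```bash
python3 - <<'E'
from h import *
import pickle
s=r.read_state(); c=r.capture("wrist"); c["state"]=s; pickle.dump(c,open("w4.pkl","wb")); save(c,"pics/w4.png")
t=r.capture("top");pickle.dump(t,open("t4.pkl","wb"));save(t,"pics/t4.png")
go(549,-75.7,-24,90.4)
E
```

```text
t 9.3 pos [538.5 -92.3 -23.3] rot [ 1.7994e+02 -6.0000e-02  9.0410e+01] F [0.9 2.9 4.5] gap 0.348
units [0.66 0.42 0.03] roll units 0.0
```

View pics/w4.png

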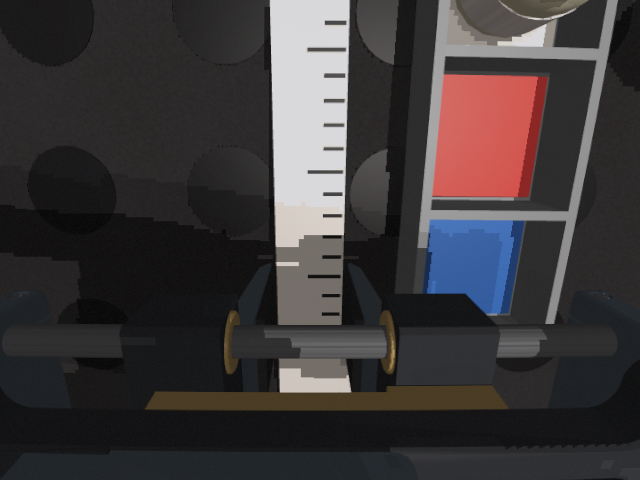

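```bash
python3 - <<'E'
from h import *
import pickle
c=pickle.load(open("w4.pkl","rb"))
S=wonplane(c,[(350,5),(346,200),(270,5),(275,240)],14); C=wonplane(c,[(443,5),(427,215)],32)
print(S.round(1),yaw(S[1],S[0]),yaw(S[3],S[2])); print(C.round(1),yaw(C[1],C[0]))
t=pickle.load(open("t4.pkl","rb"));cv2.imwrite("pics/t4c.png",cv2.resize(t["img"][150:245,250:415,::-1],(800,461),interpolation=cv2.INTER_CUBIC))
E
```

```text
[[553.3  38.4]
 [554.4 -40.8]
 [521.1  38.1]
 [521.6 -60.1]] 0.7574306442845817 0.28167603747753234
[[585.1  33.2]
 [586.2 -43.8]] 0.837618185314104
```

View pics/t4c.png

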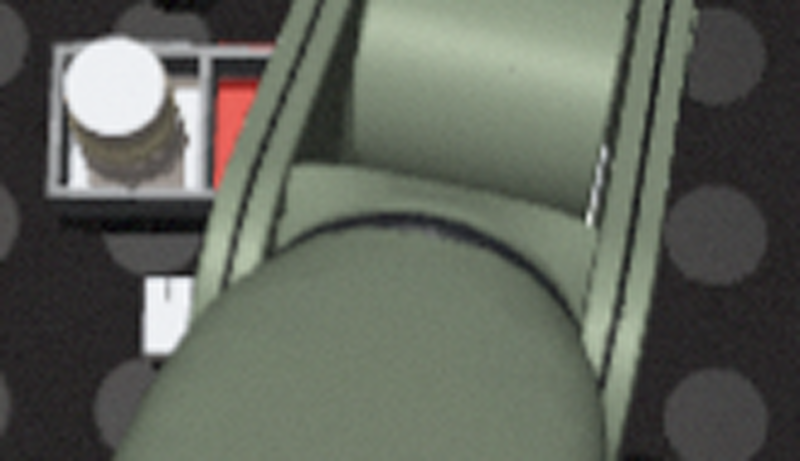

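```bash
python3 - <<'E'
from h import *
import pickle
t=pickle.load(open("t4.pkl","rb"))
print(onplane(t,[((u+.5)/4.848-.5+250,(v+.5)/4.853-.5+150) for u,v in((145,277),(143,355))],14).round(1))
E
```

```text
[[554.   42.3  14. ]
 [520.4  41.9  14. ]]
```

Emit:
{"method": "servo_tool", "body": {
  "increments": [
    {"jaw": 0.3,"delta_pos": [0.34,0.22,0],"roll": 0},
    {"jaw": 0.3,"delta_pos": [0.34,0.22,0],"roll": 0},
    {"jaw": 0.3,"delta_pos": [0,0,0],"roll": 0},
    {"jaw": 0.3,"delta_pos": [0,0,0],"roll": 0}
  ]
}}

```text
time: 9.7
ee_pos: [549.5, -76.1, -23.3]
eef_rot: [179.9, -0.0, 90.4]
force: [1.4, 2.1, 4.4]
finger_gap: 0.348
grasp_force: 30.0
```

Emit:
{"method": "servo_tool", "body": {
  "increments": [
    {"jaw": 0.42,"delta_pos": [0,0,0],"roll": 0},
    {"jaw": 0.42,"delta_pos": [0,0,0],"roll": 0},
    {"jaw": 0.42,"delta_pos": [0,0,0],"roll": 0},
    {"jaw": 0.42,"delta_pos": [0,0,-0.3],"roll": 0},
    {"jaw": 0.42,"delta_pos": [0,0,-0.7],"roll": 0},
    {"jaw": 0.42,"delta_pos": [0,0,-1],"roll": 0},
    {"jaw": 0.2,"delta_pos": [0,0,-1],"roll": 0},
    {"jaw": 0,"delta_pos": [0,0,0],"roll": 0}
  ]
}}

```text
time: 10.5
ee_pos: [551.5, -77.0, 55.1]
eef_rot: [179.6, 0.1, 90.4]
force: [-0.6, 0.7, 0.3]
finger_gap: 0.276
grasp_force: 0.0
```

```bash
python3 - <<'E'
from h import *
import pickle
s=r.read_state(); c=r.capture("wrist"); c["state"]=s; pickle.dump(c,open("w5.pkl","wb"))
go(0,0,0)
g=cv2.cvtColor(c["img"],cv2.COLOR_RGB2HSV); m=((g[...,1]<60)&(g[...,2]>85)).astype(np.uint8)
for v in (10,60,110,160,200): 
    x=np.flatnonzero(np.diff(m[v].astype(int))); print(v,x)
E
```

```text
t 10.55 pos [550.1 -76.7  53.3] rot [1.7977e+02 4.0000e-02 9.0400e+01] F [ 0.  -0.8 -0.7] gap 0.231
units [  3.22 -21.99   2.04] roll units None
10 [369 377 405 504]
60 [279 316 328 332 367 393 396 409 425 487]
110 [279 331 364 477]
160 [280 304 327 330 362 369 445 446 463 470]
200 [281 329 361 432 433 441 459 465]
```

```bash
python3 - <<'E'
from h import *
import pickle
c=pickle.load(open("w5.pkl","rb"))
S=wonplane(c,[(332.5,60),(329.5,200),(279.5,60),(281.5,200)],14); C=wonplane(c,[(369.5,10),(361.5,200)],32)
print(S.round(1),yaw(S[1],S[0]),yaw(S[3],S[2])); print(C.round(1),yaw(C[1],C[0]))
E
```

```text
[[564.5  47.4]
 [564.5 -39.2]
 [532.   47.1]
 [532.1 -39.4]] 0.024863322046573925 0.11158118488402281
[[583.1  69.7]
 [583.3 -36.1]] 0.1113453412983867
```

Emit:
{"method": "servo_tool", "body": {
  "increments": [
    {"jaw": 0,"delta_pos": [0.3,-0.9,0],"roll": 0},
    {"jaw": 0,"delta_pos": [0.3,-0.8,0],"roll": 0},
    {"jaw": 0,"delta_pos": [0,0,0],"roll": 0},
    {"jaw": 0,"delta_pos": [0,0,1],"roll": 0},
    {"jaw": 0,"delta_pos": [0,0,1],"roll": 0},
    {"jaw": 0,"delta_pos": [0,0,0.8],"roll": 0},
    {"jaw": 0,"delta_pos": [0,0,0.28],"roll": 0},
    {"jaw": 0,"delta_pos": [0,0,0],"roll": 0}
  ]
}}

```text
time: 11.35
ee_pos: [505.8, -61.8, -26.8]
eef_rot: [-179.9, -0.0, 90.4]
force: [0.2, 0.1, 0.5]
finger_gap: 0.005
grasp_force: 0.0
```

Emit:
{"method": "servo_tool", "body": {
  "increments": [
    {"jaw": 0,"delta_pos": [0,0.3,0],"roll": 0},
    {"jaw": 0,"delta_pos": [0,0.2,0],"roll": 0},
    {"jaw": 0,"delta_pos": [0,0.2,0],"roll": 0},
    {"jaw": 0,"delta_pos": [0,0.2,0],"roll": 0},
    {"jaw": 0,"delta_pos": [0,0.2,0],"roll": 0},
    {"jaw": 0,"delta_pos": [0,0,0],"roll": 0}
  ]
}}

```text
time: 11.95
ee_pos: [534.9, -61.6, -25.3]
eef_rot: [179.9, 0.0, 90.4]
force: [0.7, 0.6, -0.2]
finger_gap: 0.006
grasp_force: 0.0
```

Emit:
{"method": "servo_tool", "body": {
  "increments": [
    {"jaw": 0,"delta_pos": [0,0.08,0],"roll": 0},
    {"jaw": 0,"delta_pos": [0,0.08,0],"roll": 0},
    {"jaw": 0,"delta_pos": [0,0,0],"roll": 0}
  ]
}}

```text
time: 12.25
ee_pos: [537.9, -61.5, -25.6]
eef_rot: [180.0, -0.0, 90.4]
force: [0.3, -0.1, 0.3]
finger_gap: 0.001
grasp_force: 0.0
```

Emit:
{"method": "servo_tool", "body": {
  "increments": [
    {"jaw": 0,"delta_pos": [0,0.08,0],"roll": 0},
    {"jaw": 0,"delta_pos": [0,0,0],"roll": 0}
  ]
}}

```text
time: 12.45
ee_pos: [540.0, -61.5, -25.6]
eef_rot: [180.0, -0.0, 90.4]
force: [0.3, 0.4, 0.1]
finger_gap: 0.005
grasp_force: 0.0
```

```bash
cat > e.py <<'E'
from h import *
import pickle,sys
s=r.read_state(); c=r.capture("wrist"); c["state"]=s; pickle.dump(c,open(sys.argv[1],"wb"))
go(0,0,0)
g=cv2.cvtColor(c["img"],cv2.COLOR_RGB2HSV); m=((g[...,1]<60)&(g[...,2]>85)).astype(np.uint8)
for v in (10,60,110,160,200): print(v,np.flatnonzero(np.diff(m[v].astype(int))))
E
python3 e.py w6.pkl
```

```text
t 12.5 pos [540.  -61.5 -25.6] rot [179.98  -0.    90.4 ] F [-0.2  0.5 -0.8] gap 0.007
units [  2.61 -21.58  -1.03] roll units None
10 [435 480 483 511 512 516 531 532 536 537 542]
60 [331 388 389 391 394 395 396 397 398 400 405 406 407 410 431 445 446 473
 482 505 506 507 558]
110 [330 403 404 407 427 543 587 598]
160 [330 382 401 404 422 433 578 588]
200 [329 401 419 429 570 580]
```

```bash
python3 - <<'E'
from h import *
import pickle
c=pickle.load(open("w6.pkl","rb"))
S=wonplane(c,[(330.5,110),(329.5,200),(407.5,110),(401.5,200)],14); C=wonplane(c,[(435.5,10),(427.5,110),(419.5,200)],32)
print(S.round(1)); print(C.round(1))
E
```

```text
[[547.7  27.9]
 [548.1 -10.5]
 [580.3  28.3]
 [580.6 -10.2]]
[[583.2  60.8]
 [583.3  27. ]
 [583.2  -7.2]]
```

Emit:
{"method": "servo_tool", "body": {
  "increments": [
    {"jaw": 0,"delta_pos": [0,0.06,0],"roll": 0},
    {"jaw": 0,"delta_pos": [0,0.04,0],"roll": 0},
    {"jaw": 0,"delta_pos": [0,0,0],"roll": 0}
  ]
}}

```text
time: 12.8
ee_pos: [542.3, -61.4, -25.6]
eef_rot: [-180.0, -0.0, 90.4]
force: [-0.5, 0.3, -0.4]
finger_gap: 0.007
grasp_force: 0.3
```

Emit:
{"method": "servo_tool", "body": {
  "increments": [
    {"jaw": 0,"delta_pos": [0,0.03,0],"roll": 0},
    {"jaw": 0,"delta_pos": [0,0,0],"roll": 0}
  ]
}}

```text
time: 13.0
ee_pos: [542.3, -61.4, -25.6]
eef_rot: [-179.9, -0.0, 90.4]
force: [-2.4, 0.5, 2.0]
finger_gap: 0.005
grasp_force: 1.3
```

Emit:
{"method": "servo_tool", "body": {
  "increments": [
    {"jaw": 0,"delta_pos": [0,0.03,0],"roll": 0},
    {"jaw": 0,"delta_pos": [0,0,0],"roll": 0}
  ]
}}

```text
time: 13.2
ee_pos: [542.4, -61.3, -25.6]
eef_rot: [-179.9, -0.0, 90.4]
force: [-4.9, 0.4, 4.7]
finger_gap: 0.001
grasp_force: 2.7
```

Emit:
{"method": "servo_tool", "body": {
  "increments": [
    {"jaw": 0,"delta_pos": [0,-0.5,0],"roll": 0},
    {"jaw": 0,"delta_pos": [0,0,-1],"roll": 0},
    {"jaw": 0,"delta_pos": [0,0,-1],"roll": 0},
    {"jaw": 0,"delta_pos": [-0.9,0.4,0],"roll": 0},
    {"jaw": 0,"delta_pos": [-0.9,0.4,0],"roll": 0},
    {"jaw": 0,"delta_pos": [-0.9,0.4,0],"roll": 0},
    {"jaw": 0,"delta_pos": [-0.9,0.4,0],"roll": 0},
    {"jaw": 0,"delta_pos": [-0.9,0.3,0],"roll": 0}
  ]
}}

```text
time: 14.0
ee_pos: [580.7, -174.9, 24.5]
eef_rot: [179.8, 0.0, 90.4]
force: [0.2, 0.2, 1.0]
finger_gap: 0.005
grasp_force: 0.0
```

Emit:
{"method": "servo_tool", "body": {
  "increments": [
    {"jaw": 0,"delta_pos": [0,0,0],"roll": 0},
    {"jaw": 0,"delta_pos": [0,0,0],"roll": 0}
  ]
}}

```text
time: 14.2
ee_pos: [579.3, -173.8, 24.2]
eef_rot: [180.0, -0.0, 90.3]
force: [0.5, 0.4, -0.8]
finger_gap: 0.003
grasp_force: 0.0
```

```bash
cat > l.py <<'E'
from h import *
import pickle,sys
s=r.read_state(); c=r.capture("wrist"); c["state"]=s; pickle.dump(c,open("w7.pkl","wb"))
go(578,-172,-25.5,90.4)
g=cv2.cvtColor(c["img"],cv2.COLOR_RGB2HSV); m=((g[...,1]<70)&(g[...,2]>85)).astype(np.uint8)
for v in (20,80,120,160,200,220): print(v,np.flatnonzero(np.diff(m[v].astype(int))))
for u in range(280,400,12): print("col",u,np.flatnonzero(np.diff(m[:290,u].astype(int))))
E
python3 l.py
```

```text
t 14.25 pos [ 579.  -173.2   24.2] rot [-1.800e+02 -3.000e-02  9.039e+01] F [-0.2  0.4  0.8] gap 0.002
units [ 0.05 -0.04  1.99] roll units -0.0
20 [258 330 430 431 449 458]
80 [259 328 425 427 443 452]
120 [260 328 421 423 440 448]
160 [261 445]
200 [262 420]
220 [263 418]
col 280 [221]
col 292 [ 73  75 222]
col 304 [ 11  13  32  34  53  54  73  75  92  94 112 113 131 132 149 150 222]
col 316 [ 10  13  31  35  52  55  72  75  92  94 111 114 130 132 149 151 222]
col 328 [123 147 152 153 162 166 222]
col 340 [ 21  30  46  48 148 152 153 162 166 222]
col 352 [ 21  31  46  48 148 152 153 162 166 171 185 222]
col 364 [ 21  31  46  48 148 152 153 162 166 222]
col 376 [ 21  31  46  48 148 152 153 162 166 222]
col 388 [ 22  31  46  48 148 152 153 162 166 222]
```

```bash
python3 - <<'E'
from h import *
import pickle
c=pickle.load(open("w7.pkl","rb"))
print(wonplane(c,[(340,222.5),(340,162.5),(340,166.5),(328.5,80),(259.5,80),(262.5,200)],14).round(1))
print(wonplane(c,[(370,148.5),(370,152.5),(328.5,20),(328.5,120)],32).round(1))
E
```

```text
[[ 596.9 -144.4]
 [ 595.8 -109.2]
 [ 595.9 -111.5]
 [ 588.4  -65.3]
 [ 551.   -65.5]
 [ 550.8 -131.1]]
[[ 609.7 -100.9]
 [ 609.8 -102.9]
 [ 587.   -41.1]
 [ 587.9  -86.9]]
```

Emit:
{"method": "servo_tool", "body": {
  "increments": [
    {"jaw": 0,"delta_pos": [0,0,1],"roll": 0},
    {"jaw": 0,"delta_pos": [0,0,0.8],"roll": 0},
    {"jaw": 0,"delta_pos": [0,0,0.18],"roll": 0},
    {"jaw": 0,"delta_pos": [0,0,0],"roll": 0}
  ]
}}

```text
time: 14.65
ee_pos: [578.8, -172.7, -25.5]
eef_rot: [-179.9, -0.0, 90.5]
force: [-0.3, -0.5, -0.2]
finger_gap: 0.002
grasp_force: 0.0
```

Emit:
{"method": "servo_tool", "body": {
  "increments": [
    {"jaw": 0,"delta_pos": [0.2,0,0],"roll": 0},
    {"jaw": 0,"delta_pos": [0.2,0,0],"roll": 0},
    {"jaw": 0,"delta_pos": [0.1,0,0],"roll": 0},
    {"jaw": 0,"delta_pos": [0,0,0],"roll": 0}
  ]
}}

```text
time: 15.05
ee_pos: [579.8, -160.7, -24.4]
eef_rot: [179.9, 0.0, 90.4]
force: [-0.7, 0.4, 0.1]
finger_gap: 0.002
grasp_force: 0.0
```

Emit:
{"method": "servo_tool", "body": {
  "increments": [
    {"jaw": 0,"delta_pos": [0.06,0,0],"roll": 0},
    {"jaw": 0,"delta_pos": [0.06,0,0],"roll": 0},
    {"jaw": 0,"delta_pos": [0,0,0],"roll": 0}
  ]
}}

```text
time: 15.35
ee_pos: [579.5, -158.1, -25.0]
eef_rot: [180.0, -0.0, 90.4]
force: [-0.1, 0.1, -0.2]
finger_gap: 0.009
grasp_force: 0.1
```

Emit:
{"method": "servo_tool", "body": {
  "increments": [
    {"jaw": 0,"delta_pos": [0.04,0,0],"roll": 0},
    {"jaw": 0,"delta_pos": [0,0,0],"roll": 0}
  ]
}}

```text
time: 15.55
ee_pos: [579.4, -157.7, -25.0]
eef_rot: [180.0, 0.0, 90.4]
force: [-0.6, -2.7, 0.4]
finger_gap: 0.009
grasp_force: 1.3
```

Emit:
{"method": "servo_tool", "body": {
  "increments": [
    {"jaw": 0,"delta_pos": [0.04,0,0],"roll": 0},
    {"jaw": 0,"delta_pos": [0,0,0],"roll": 0}
  ]
}}

```text
time: 15.75
ee_pos: [579.4, -157.6, -25.0]
eef_rot: [180.0, 0.1, 90.5]
force: [-0.5, -7.1, 0.2]
finger_gap: 0.004
grasp_force: 3.0
```

Emit:
{"method": "servo_tool", "body": {
  "increments": [
    {"jaw": 0,"delta_pos": [-0.4,0,0],"roll": 0},
    {"jaw": 0,"delta_pos": [-0.4,0,-0.3],"roll": 0},
    {"jaw": 0,"delta_pos": [0,0,-1],"roll": 0},
    {"jaw": 0,"delta_pos": [0,-0.3,-1],"roll": 0},
    {"jaw": 0,"delta_pos": [0,-0.3,-1],"roll": 0},
    {"jaw": 0,"delta_pos": [0,-0.3,-1],"roll": 0},
    {"jaw": 0,"delta_pos": [0,0,0],"roll": 0},
    {"jaw": 0,"delta_pos": [0,0,0],"roll": 0}
  ]
}}

```text
time: 16.55
ee_pos: [557.2, -176.7, 82.9]
eef_rot: [179.9, -0.0, 90.4]
force: [0.1, 0.2, -0.5]
finger_gap: 0.004
grasp_force: 0.0
```

```bash
sed -i 's/w7.pkl/w8.pkl/; s/range(280,400,12)/range(300,400,8)/' l.py; python3 l.py
```

```text
t 16.6 pos [ 556.7 -176.4   81.9] rot [-1.7996e+02 -4.0000e-02  9.0380e+01] F [-0.3  0.1 -0.9] gap 0.003
units [0.17 0.86 4.29] roll units -0.0
20 [301 351 353 360 436 438 452 458]
80 [301 349 351 358 431 432 446 453]
120 [301 347 349 356 428 429 442 449]
160 [ 12  61 301 429]
200 [38 43 67]
220 [17 19 50]
col 300 []
col 308 [195]
col 316 [195]
col 324 [195]
col 332 [195]
col 340 [ 11  12  28  29  44  45 136 137 195]
col 348 [ 11  13  27  30  44  45 114 151 195]
col 356 [138 142 195]
col 364 [ 45  52  62  63 142 196]
col 372 [ 45  52  62  63 142 196]
col 380 [ 45  52  62  63 142 196]
col 388 [ 45  52  63  64 142 196]
col 396 [ 46  53  63  64 143 196]
```

```bash
python3 - <<'E'
from h import *
import pickle
c=pickle.load(open("w8.pkl","rb"))
S=wonplane(c,[(301.5,20),(301.5,160),(360,195.7)],14); print("outer edges",S.round(1),yaw(S[1],S[0]))
# rim front edge (z32): candidates, and rim right edge
C=wonplane(c,[(353.5,20),(349.5,120),(380,142.5)],32);print("rim",C.round(1),yaw(C[1],C[0]))
C=wonplane(c,[(351.5,20),(347.5,120),(380,142.5)],14);print("as z14",C.round(1),yaw(C[1],C[0]))
t=r.capture("top");pickle.dump(t,open("t8.pkl","wb"))
g=cv2.cvtColor(t["img"],cv2.COLOR_RGB2GRAY)
for u in (305,315,325): print(u,g[178:215,u])
E
```

```text
outer edges [[ 550.4  -22.3]
 [ 550.5 -114.1]
 [ 594.4 -139.9]] 0.08754708654092806
rim [[ 583.1  -27.2]
 [ 582.7  -86.8]
 [ 603.8 -101.1]] -0.44769234868988006
as z14 [[ 583.8  -22.1]
 [ 583.2  -86. ]
 [ 607.2 -101.3]] -0.5248433509911206
305 [139 140 139 138 140 138 141 138 139 137 143 167 144  81  41 102 133 189
 226 228 227 229 227 234 239 239 240 240 240 239 195  98  46  32  39  39
  37]
315 [136 140 137 138 140 139 137 140 138 140 141 164 157 104  44 112 141 198
 228 229 237 241 239 240 238 240 240 239 239 239 196 103  57  27  30  42
  40]
325 [125 123 124 121 119 121 123 121 121 127 125 157 175 126  46  95 137 207
 234 233 237 239 239 239 239 239 240 240 239 240 213 128  57  21  31  37
  35]
```

Emit:
{"method": "servo_tool", "body": {
  "increments": [
    {"jaw": 1,"delta_pos": [0.9,-0.2,0],"roll": 0},
    {"jaw": 1,"delta_pos": [0.9,-0.2,0],"roll": 0},
    {"jaw": 1,"delta_pos": [0.9,-0.2,0],"roll": 0},
    {"jaw": 1,"delta_pos": [0.9,-0.2,0],"roll": 0},
    {"jaw": 1,"delta_pos": [0.9,-0.2,0],"roll": 0},
    {"jaw": 1,"delta_pos": [0.9,-0.2,0],"roll": 0},
    {"jaw": 1,"delta_pos": [0.9,-0.2,0],"roll": 0},
    {"jaw": 1,"delta_pos": [0.9,-0.2,0],"roll": 0}
  ]
}}

```text
time: 17.45
ee_pos: [514.9, 4.4, 81.0]
eef_rot: [-179.8, -0.0, 90.4]
force: [-0.4, -0.5, -0.6]
finger_gap: 0.674
grasp_force: 0.0
```

Emit:
{"method": "servo_tool", "body": {
  "increments": [
    {"jaw": 1,"delta_pos": [1,-0.2,0],"roll": 0},
    {"jaw": 1,"delta_pos": [1,-0.2,0],"roll": 0},
    {"jaw": 1,"delta_pos": [1,-0.2,0],"roll": 0},
    {"jaw": 1,"delta_pos": [1,-0.2,0],"roll": 0},
    {"jaw": 1,"delta_pos": [1,-0.2,0],"roll": 0},
    {"jaw": 1,"delta_pos": [1,-0.2,0],"roll": 0},
    {"jaw": 1,"delta_pos": [1,-0.2,0],"roll": 0},
    {"jaw": 1,"delta_pos": [1,-0.2,0],"roll": 0}
  ]
}}

```text
time: 18.25
ee_pos: [473.4, 203.9, 81.0]
eef_rot: [-179.8, 0.0, 90.4]
force: [-0.3, 0.2, 1.4]
finger_gap: 0.998
grasp_force: 0.0
```

Emit:
{"method": "servo_tool", "body": {
  "increments": [
    {"jaw": 1,"delta_pos": [0.9,-0.4,0],"roll": 0},
    {"jaw": 1,"delta_pos": [0.9,-0.4,0],"roll": 0},
    {"jaw": 1,"delta_pos": [0,0,0],"roll": 0},
    {"jaw": 1,"delta_pos": [0,0,0],"roll": 0}
  ]
}}

```text
time: 18.65
ee_pos: [453.6, 247.8, 81.4]
eef_rot: [-179.9, 0.1, 90.5]
force: [0.3, 0.1, -0.0]
finger_gap: 1.003
grasp_force: 0.0
```

```bash
python3 - <<'E'
from h import *
import pickle
go(456.5,249,4,90.4)
t=pickle.load(open("t8.pkl","rb"));print(onplane(t,[(305,208.4),(315,208.4),(325,208.7),(305,189),(325,189.5)],14).round(1))
t=r.capture("top");pickle.dump(t,open("t9.pkl","wb"))
print(t["img"][170:185:7,308].tolist())
g=cv2.cvtColor(t["img"],cv2.COLOR_RGB2GRAY)
for u in (300,320,340,355): print(u,g[180:215,u])
for v in (185,200): print(v,g[v,345:380])
E
```

```text
t 18.65 pos [453.6 247.8  81.4] rot [-1.799e+02  7.000e-02  9.048e+01] F [ 0.3  0.1 -0. ] gap 1.003
units [0.05 0.12 3.09] roll units 0.01
[[551.4  -9.9  14. ]
 [551.8 -30.4  14. ]
 [551.6 -50.8  14. ]
 [592.3  -8.7  14. ]
 [592.1 -49.8  14. ]]
[[234, 98, 91], [234, 101, 91], [235, 103, 95]]
300 [142 141 139 140 139 137 140 141 152 171 145  85  59 110 133 193 223 226
 236 240 240 240 240 240 241 240 240 240 187  70  40  29  39  37  37]
320 [101 103 104 101 103 103 114 120 121 155 161 106  41 100 135 209 234 234
 238 240 240 240 240 241 241 240 241 240 215 129  59  20  37  37  39]
340 [124 126 126 123 126 126 123 125 126 146 169 135  61  79 130 156 218 240
 240 242 241 241 240 241 241 241 240 240 228 160  66  34  33  36  35]
355 [200 240 240 240 207 202 241 241 227 193 219 240 240 241 240 241 241 241
 239 241 240 242 241 240 241 240 241 240 241 187  77  48  20  30  35]
185 [127 125 127 126 121 154 124 162 153 192 202 201 200 224 237 240 240 240
 240 240 240 239 239 240 118  38  39  40  36  43  34  39  39  37  37]
200 [240 241 240 241 240 241 241 239 240 241 240 240 241 240 240 240 240 240
 240 240 240 240 240 209 100  37  37  38  39  41  39  41  34  34  43]
```

The scale looks flush: the top camera puts its inner edge at x≈583.6 mm, and the crate face is at about 584. Next is the blue jar.

Emit:
{"method": "servo_tool", "body": {
  "increments": [
    {"jaw": 1,"delta_pos": [0.05,0.12,0.6],"roll": 0},
    {"jaw": 1,"delta_pos": [0,0,0.8],"roll": 0},
    {"jaw": 1,"delta_pos": [0,0,0.8],"roll": 0},
    {"jaw": 1,"delta_pos": [0,0,0.6],"roll": 0},
    {"jaw": 1,"delta_pos": [0,0,0.3],"roll": 0},
    {"jaw": 0.7,"delta_pos": [0,0,0],"roll": 0},
    {"jaw": 0.4,"delta_pos": [0,0,0],"roll": 0},
    {"jaw": 0.4,"delta_pos": [0,0,0],"roll": 0}
  ]
}}

```text
time: 19.5
ee_pos: [457.8, 249.4, 5.8]
eef_rot: [179.9, -0.0, 90.4]
force: [0.5, -0.5, 0.2]
finger_gap: 0.768
grasp_force: 0.0
```

Emit:
{"method": "servo_tool", "body": {
  "increments": [
    {"jaw": 0.4,"delta_pos": [0,0,0],"roll": 0},
    {"jaw": 0.4,"delta_pos": [0,0,0],"roll": 0},
    {"jaw": 0.4,"delta_pos": [0,0,0],"roll": 0}
  ]
}}

```text
time: 19.8
ee_pos: [457.2, 249.3, 5.3]
eef_rot: [180.0, -0.0, 90.4]
force: [0.4, -0.2, 0.4]
finger_gap: 0.507
grasp_force: 0.5
```

Emit:
{"method": "servo_tool", "body": {
  "increments": [
    {"jaw": 0.4,"delta_pos": [0,0,0],"roll": 0},
    {"jaw": 0.4,"delta_pos": [0,0,0],"roll": 0},
    {"jaw": 0.4,"delta_pos": [0,0,-0.3],"roll": 0},
    {"jaw": 0.4,"delta_pos": [0,0,-0.7],"roll": 0},
    {"jaw": 0.4,"delta_pos": [0,0,-1],"roll": 0},
    {"jaw": 0.4,"delta_pos": [0,0,-1],"roll": 0},
    {"jaw": 0.4,"delta_pos": [0,0,-1],"roll": 0},
    {"jaw": 0.4,"delta_pos": [0,0,0],"roll": 0}
  ]
}}

```text
time: 20.6
ee_pos: [459.2, 250.4, 108.3]
eef_rot: [179.6, -0.2, 90.4]
force: [1.1, -0.3, -1.6]
finger_gap: 0.478
grasp_force: 30.0
```

Emit:
{"method": "servo_tool", "body": {
  "increments": [
    {"jaw": 0.4,"delta_pos": [-0.4,0.2,0],"roll": 0},
    {"jaw": 0.4,"delta_pos": [-0.8,0.4,0],"roll": 0},
    {"jaw": 0.4,"delta_pos": [-0.8,0.4,0],"roll": 0},
    {"jaw": 0.4,"delta_pos": [-0.8,0.4,0],"roll": 0},
    {"jaw": 0.4,"delta_pos": [-0.8,0.4,0],"roll": 0},
    {"jaw": 0.4,"delta_pos": [-0.8,0.4,0],"roll": 0},
    {"jaw": 0.4,"delta_pos": [-0.8,0.4,0],"roll": 0},
    {"jaw": 0.4,"delta_pos": [-0.8,0.4,0],"roll": 0}
  ]
}}

```text
time: 21.4
ee_pos: [532.1, 97.8, 102.8]
eef_rot: [-179.8, 0.1, 90.4]
force: [-0.4, 0.3, -1.5]
finger_gap: 0.474
grasp_force: 30.0
```

Emit:
{"method": "servo_tool", "body": {
  "increments": [
    {"jaw": 0.4,"delta_pos": [-0.8,0.4,0],"roll": 0},
    {"jaw": 0.4,"delta_pos": [-0.8,0.4,0],"roll": 0},
    {"jaw": 0.4,"delta_pos": [-0.8,0.4,0],"roll": 0},
    {"jaw": 0.4,"delta_pos": [-0.8,0.4,0],"roll": 0},
    {"jaw": 0.4,"delta_pos": [-0.8,0.4,0],"roll": 0},
    {"jaw": 0.4,"delta_pos": [-0.8,0.4,0],"roll": 0},
    {"jaw": 0.4,"delta_pos": [-0.8,0.4,0],"roll": 0},
    {"jaw": 0.4,"delta_pos": [-0.8,0.4,0],"roll": 0}
  ]
}}

```text
time: 22.2
ee_pos: [613.0, -61.3, 102.5]
eef_rot: [-179.7, -0.0, 90.4]
force: [0.2, 0.2, -1.8]
finger_gap: 0.474
grasp_force: 30.0
```

Emit:
{"method": "servo_tool", "body": {
  "increments": [
    {"jaw": 0.4,"delta_pos": [-0.4,0.1,0],"roll": 0},
    {"jaw": 0.4,"delta_pos": [0,0,0],"roll": 0},
    {"jaw": 0.4,"delta_pos": [0,0,0],"roll": 0},
    {"jaw": 0.4,"delta_pos": [0,0,0],"roll": 0}
  ]
}}

```text
time: 22.6
ee_pos: [616.0, -68.8, 104.6]
eef_rot: [-179.9, -0.0, 90.4]
force: [-0.5, 0.7, -1.7]
finger_gap: 0.475
grasp_force: 30.0
```

```bash
python3 - <<'E'
from h import *
import pickle
go(617.3,-74,12,90.4)
c=r.capture("side"); W=cloud(c); m=(np.hypot(W[...,0]-617,W[...,1]+75)<35)&(W[...,2]>95)&(W[...,2]<150)
q=W[m];h=cv2.cvtColor(c["img"],cv2.COLOR_RGB2HSV)[m]; print(len(q),[np.percentile(q[:,2],p).round(1) for p in(1,5,50,95)])
E
```

```text
t 22.6 pos [616.  -68.8 104.6] rot [-1.7994e+02 -4.0000e-02  9.0440e+01] F [-0.5  0.7 -1.7] gap 0.475
units [-0.21  0.05  3.7 ] roll units 0.0
398 [np.float64(100.9), np.float64(103.6), np.float64(128.8), np.float64(148.2)]
```

Emit:
{"method": "servo_tool", "body": {
  "increments": [
    {"jaw": 0.4,"delta_pos": [-0.21,0.05,0],"roll": 0},
    {"jaw": 0.4,"delta_pos": [0,0,0.8],"roll": 0},
    {"jaw": 0.4,"delta_pos": [0,0,0.8],"roll": 0},
    {"jaw": 0.4,"delta_pos": [0,0,0.7],"roll": 0},
    {"jaw": 0.4,"delta_pos": [0,0,0.6],"roll": 0},
    {"jaw": 0.4,"delta_pos": [0,0,0.4],"roll": 0},
    {"jaw": 0.4,"delta_pos": [0,0,0.2],"roll": 0},
    {"jaw": 0.4,"delta_pos": [0,0,0],"roll": 0}
  ]
}}

```text
time: 23.45
ee_pos: [617.9, -74.8, 17.1]
eef_rot: [-180.0, -0.0, 90.4]
force: [0.1, 1.0, -1.0]
finger_gap: 0.476
grasp_force: 30.0
```

Emit:
{"method": "servo_tool", "body": {
  "increments": [
    {"jaw": 0.4,"delta_pos": [0,0,0.06],"roll": 0},
    {"jaw": 0.4,"delta_pos": [0,0,0.06],"roll": 0},
    {"jaw": 0.4,"delta_pos": [0,0,0],"roll": 0}
  ]
}}

```text
time: 23.75
ee_pos: [618.3, -75.0, 14.8]
eef_rot: [180.0, 0.0, 90.4]
force: [0.0, -0.2, -1.9]
finger_gap: 0.474
grasp_force: 30.0
```

Emit:
{"method": "servo_tool", "body": {
  "increments": [
    {"jaw": 0.4,"delta_pos": [0,0,0.06],"roll": 0},
    {"jaw": 0.4,"delta_pos": [0,0,0.04],"roll": 0},
    {"jaw": 0.4,"delta_pos": [0,0,0],"roll": 0},
    {"jaw": 0.4,"delta_pos": [0,0,0],"roll": 0}
  ]
}}

```text
time: 24.15
ee_pos: [618.1, -74.9, 11.9]
eef_rot: [180.0, -0.0, 90.4]
force: [0.6, -0.3, -2.7]
finger_gap: 0.474
grasp_force: 30.0
```

Emit:
{"method": "servo_tool", "body": {
  "increments": [
    {"jaw": 0.4,"delta_pos": [0,0,0.04],"roll": 0},
    {"jaw": 0.4,"delta_pos": [0,0,0],"roll": 0}
  ]
}}

```text
time: 24.35
ee_pos: [618.3, -74.9, 11.3]
eef_rot: [180.0, -0.0, 90.4]
force: [-0.0, 0.3, 1.0]
finger_gap: 0.473
grasp_force: 30.0
```

Emit:
{"method": "servo_tool", "body": {
  "increments": [
    {"jaw": 0.6,"delta_pos": [0,0,0],"roll": 0},
    {"jaw": 0.8,"delta_pos": [0,0,0],"roll": 0},
    {"jaw": 0.8,"delta_pos": [0,0,0],"roll": 0},
    {"jaw": 0.8,"delta_pos": [0,0,-0.5],"roll": 0},
    {"jaw": 1,"delta_pos": [0,0,-1],"roll": 0},
    {"jaw": 1,"delta_pos": [0,0,-1],"roll": 0},
    {"jaw": 1,"delta_pos": [0,0,-1],"roll": 0},
    {"jaw": 1,"delta_pos": [0,0,0],"roll": 0}
  ]
}}

```text
time: 25.15
ee_pos: [621.1, -75.3, 103.3]
eef_rot: [179.5, 0.1, 90.4]
force: [-0.1, -0.1, 0.5]
finger_gap: 1.002
grasp_force: 0.0
```

Emit:
{"method": "servo_tool", "body": {
  "increments": [
    {"jaw": 1,"delta_pos": [1,-0.06,0],"roll": 0},
    {"jaw": 1,"delta_pos": [1,-0.06,0],"roll": 0},
    {"jaw": 1,"delta_pos": [1,-0.06,0],"roll": 0},
    {"jaw": 1,"delta_pos": [1,-0.06,0],"roll": 0},
    {"jaw": 1,"delta_pos": [1,-0.06,0],"roll": 0},
    {"jaw": 1,"delta_pos": [1,-0.06,0],"roll": 0},
    {"jaw": 1,"delta_pos": [1,-0.06,0],"roll": 0},
    {"jaw": 1,"delta_pos": [1,-0.06,0],"roll": 0}
  ]
}}

```text
time: 25.95
ee_pos: [604.1, 125.9, 98.0]
eef_rot: [-179.9, 0.0, 90.4]
force: [0.5, 0.7, 0.3]
finger_gap: 0.999
grasp_force: 0.0
```

Emit:
{"method": "servo_tool", "body": {
  "increments": [
    {"jaw": 1,"delta_pos": [1,-0.06,0],"roll": 0},
    {"jaw": 1,"delta_pos": [1,-0.06,0],"roll": 0},
    {"jaw": 1,"delta_pos": [1,-0.06,0],"roll": 0},
    {"jaw": 1,"delta_pos": [1,-0.06,0],"roll": 0},
    {"jaw": 1,"delta_pos": [1,-0.06,0],"roll": 0},
    {"jaw": 1,"delta_pos": [1,-0.06,0],"roll": 0},
    {"jaw": 1,"delta_pos": [1,-0.06,0],"roll": 0},
    {"jaw": 1,"delta_pos": [1,-0.06,0],"roll": 0}
  ]
}}

```text
time: 26.75
ee_pos: [590.7, 325.7, 97.9]
eef_rot: [-179.9, 0.0, 90.4]
force: [0.7, -0.7, -0.2]
finger_gap: 1.0
grasp_force: 0.0
```

Emit:
{"method": "servo_tool", "body": {
  "increments": [
    {"jaw": 1,"delta_pos": [0,0,0],"roll": 0},
    {"jaw": 1,"delta_pos": [0,0,0],"roll": 0},
    {"jaw": 1,"delta_pos": [0,0,0],"roll": 0}
  ]
}}

```text
time: 27.05
ee_pos: [591.1, 323.9, 98.1]
eef_rot: [-180.0, 0.0, 90.4]
force: [0.6, -0.4, 1.0]
finger_gap: 1.001
grasp_force: 0.0
```

```bash
python3 - <<'E'
from h import *
go(591.5,328,5,90.4)
c=r.capture("top"); hsv=cv2.cvtColor(c["img"],cv2.COLOR_RGB2HSV)
m=cv2.inRange(hsv,(100,120,120),(125,255,255)); m[:,:315]=0;m[:,365:]=0;m[:140]=0;m[200:]=0
W=cloud(c)
q=W[(m>0)&(W[...,2]>60)&(W[...,2]<90)]; print("blue lid",len(q),np.nanmean(q,0).round(1),((q.min(0)+q.max(0))/2).round(1))
E
```

```text
t 27.05 pos [591.1 323.9  98.1] rot [-1.7996e+02  5.0000e-02  9.0370e+01] F [ 0.6 -0.4  1. ] gap 1.001
units [0.17 0.02 3.73] roll units -0.0
blue lid 328 [617.1 -73.7  77.2] [617.4 -73.4  77.7]
```

Emit:
{"method": "servo_tool", "body": {
  "increments": [
    {"jaw": 1,"delta_pos": [0.17,0.02,0.8],"roll": 0},
    {"jaw": 1,"delta_pos": [0,0,0.8],"roll": 0},
    {"jaw": 1,"delta_pos": [0,0,0.8],"roll": 0},
    {"jaw": 1,"delta_pos": [0,0,0.8],"roll": 0},
    {"jaw": 1,"delta_pos": [0,0,0.5],"roll": 0},
    {"jaw": 0.8,"delta_pos": [0,0,0],"roll": 0},
    {"jaw": 0.4,"delta_pos": [0,0,0],"roll": 0},
    {"jaw": 0.4,"delta_pos": [0,0,0],"roll": 0}
  ]
}}

```text
time: 27.9
ee_pos: [592.7, 329.4, 7.3]
eef_rot: [179.9, -0.1, 90.4]
force: [0.3, -0.4, 0.2]
finger_gap: 0.769
grasp_force: 0.0
```

Emit:
{"method": "servo_tool", "body": {
  "increments": [
    {"jaw": 0.4,"delta_pos": [0,0,0],"roll": 0},
    {"jaw": 0.4,"delta_pos": [0,0,0],"roll": 0},
    {"jaw": 0.4,"delta_pos": [0,0,0],"roll": 0},
    {"jaw": 0.4,"delta_pos": [0,0,0],"roll": 0},
    {"jaw": 0.4,"delta_pos": [0,0,0],"roll": 0},
    {"jaw": 0.4,"delta_pos": [0,0,0],"roll": 0}
  ]
}}

```text
time: 28.5
ee_pos: [592.1, 329.3, 6.4]
eef_rot: [179.9, -0.0, 90.4]
force: [-0.7, -0.1, 2.5]
finger_gap: 0.473
grasp_force: 29.9
```

Emit:
{"method": "servo_tool", "body": {
  "increments": [
    {"jaw": 0.4,"delta_pos": [0,0,-0.3],"roll": 0},
    {"jaw": 0.4,"delta_pos": [0,0,-0.8],"roll": 0},
    {"jaw": 0.4,"delta_pos": [0,0,-1],"roll": 0},
    {"jaw": 0.4,"delta_pos": [0,0,-1],"roll": 0},
    {"jaw": 0.4,"delta_pos": [0,0,-0.9],"roll": 0},
    {"jaw": 0.4,"delta_pos": [0,0,0],"roll": 0},
    {"jaw": 0.4,"delta_pos": [-0.5,0,0],"roll": 0},
    {"jaw": 0.4,"delta_pos": [-0.9,0.1,0],"roll": 0}
  ]
}}

```text
time: 29.3
ee_pos: [592.8, 293.7, 103.8]
eef_rot: [-179.8, 0.1, 90.5]
force: [0.1, -0.1, -0.9]
finger_gap: 0.47
grasp_force: 29.7
```

Emit:
{"method": "servo_tool", "body": {
  "increments": [
    {"jaw": 0.4,"delta_pos": [-0.9,0.1,0],"roll": 0},
    {"jaw": 0.4,"delta_pos": [-0.9,0.1,0],"roll": 0},
    {"jaw": 0.4,"delta_pos": [-0.9,0.1,0],"roll": 0},
    {"jaw": 0.4,"delta_pos": [-0.9,0.1,0],"roll": 0},
    {"jaw": 0.4,"delta_pos": [-0.9,0.1,0],"roll": 0},
    {"jaw": 0.4,"delta_pos": [-0.9,0.1,0],"roll": 0},
    {"jaw": 0.4,"delta_pos": [-0.9,0.1,0],"roll": 0},
    {"jaw": 0.4,"delta_pos": [-0.9,0.1,0],"roll": 0}
  ]
}}

```text
time: 30.1
ee_pos: [613.9, 112.2, 103.6]
eef_rot: [-179.7, 0.1, 90.4]
force: [0.4, 1.3, -1.4]
finger_gap: 0.466
grasp_force: 29.7
```

Emit:
{"method": "servo_tool", "body": {
  "increments": [
    {"jaw": 0.4,"delta_pos": [-0.9,0,0],"roll": 0},
    {"jaw": 0.4,"delta_pos": [-0.9,0,0],"roll": 0},
    {"jaw": 0.4,"delta_pos": [-0.9,0,0],"roll": 0},
    {"jaw": 0.4,"delta_pos": [-0.9,0,0],"roll": 0},
    {"jaw": 0.4,"delta_pos": [-0.8,0,0],"roll": 0},
    {"jaw": 0.4,"delta_pos": [-0.5,0,0],"roll": 0},
    {"jaw": 0.4,"delta_pos": [0,0,0],"roll": 0},
    {"jaw": 0.4,"delta_pos": [0,0,0],"roll": 0}
  ]
}}

```text
time: 30.9
ee_pos: [615.9, -8.0, 105.1]
eef_rot: [-179.9, -0.0, 90.4]
force: [0.7, 0.6, -1.5]
finger_gap: 0.471
grasp_force: 29.7
```

```bash
python3 -c "
from h import *
go(617.4,-12,13,90.4)"
```

```text
t 30.9 pos [615.9  -8.  105.1] rot [-1.799e+02 -4.000e-02  9.037e+01] F [ 0.7  0.6 -1.5] gap 0.471
units [-0.16  0.06  3.68] roll units -0.0
```

Emit:
{"method": "servo_tool", "body": {
  "increments": [
    {"jaw": 0.4,"delta_pos": [-0.15,0.05,0],"roll": 0},
    {"jaw": 0.4,"delta_pos": [0,0,0.8],"roll": 0},
    {"jaw": 0.4,"delta_pos": [0,0,0.8],"roll": 0},
    {"jaw": 0.4,"delta_pos": [0,0,0.7],"roll": 0},
    {"jaw": 0.4,"delta_pos": [0,0,0.6],"roll": 0},
    {"jaw": 0.4,"delta_pos": [0,0,0.4],"roll": 0},
    {"jaw": 0.4,"delta_pos": [0,0,0.2],"roll": 0},
    {"jaw": 0.4,"delta_pos": [0,0,0],"roll": 0}
  ]
}}

```text
time: 31.7
ee_pos: [617.7, -11.6, 18.0]
eef_rot: [-180.0, -0.0, 90.4]
force: [-0.3, -0.2, -1.1]
finger_gap: 0.469
grasp_force: 29.7
```

Emit:
{"method": "servo_tool", "body": {
  "increments": [
    {"jaw": 0.4,"delta_pos": [0,0,0.06],"roll": 0},
    {"jaw": 0.4,"delta_pos": [0,0,0.06],"roll": 0},
    {"jaw": 0.4,"delta_pos": [0,0,0],"roll": 0},
    {"jaw": 0.4,"delta_pos": [0,0,0],"roll": 0}
  ]
}}

```text
time: 32.1
ee_pos: [618.1, -12.0, 15.8]
eef_rot: [180.0, -0.0, 90.4]
force: [0.2, 0.9, -1.0]
finger_gap: 0.476
grasp_force: 29.7
```

Emit:
{"method": "servo_tool", "body": {
  "increments": [
    {"jaw": 0.4,"delta_pos": [0,0,0.06],"roll": 0},
    {"jaw": 0.4,"delta_pos": [0,0,0],"roll": 0}
  ]
}}

```text
time: 32.3
ee_pos: [617.8, -11.9, 13.9]
eef_rot: [-180.0, -0.0, 90.4]
force: [-0.0, -0.4, -0.7]
finger_gap: 0.469
grasp_force: 29.7
```

Emit:
{"method": "servo_tool", "body": {
  "increments": [
    {"jaw": 0.4,"delta_pos": [0,0,0.05],"roll": 0},
    {"jaw": 0.4,"delta_pos": [0,0,0],"roll": 0},
    {"jaw": 0.4,"delta_pos": [0,0,0],"roll": 0}
  ]
}}

```text
time: 32.6
ee_pos: [617.9, -11.9, 12.6]
eef_rot: [-180.0, -0.0, 90.4]
force: [-0.2, -0.4, -0.9]
finger_gap: 0.471
grasp_force: 29.7
```

Emit:
{"method": "servo_tool", "body": {
  "increments": [
    {"jaw": 0.4,"delta_pos": [0,0,0.03],"roll": 0},
    {"jaw": 0.4,"delta_pos": [0,0,0],"roll": 0}
  ]
}}

```text
time: 32.8
ee_pos: [618.0, -11.8, 12.4]
eef_rot: [180.0, -0.0, 90.4]
force: [-0.8, 0.5, 3.2]
finger_gap: 0.47
grasp_force: 29.9
```

Contact, so I release, lift and retreat, then check.

Emit:
{"method": "servo_tool", "body": {
  "increments": [
    {"jaw": 0.6,"delta_pos": [0,0,0],"roll": 0},
    {"jaw": 0.8,"delta_pos": [0,0,0],"roll": 0},
    {"jaw": 0.8,"delta_pos": [0,0,0],"roll": 0},
    {"jaw": 0.8,"delta_pos": [0,0,-0.5],"roll": 0},
    {"jaw": 0.8,"delta_pos": [0,0,-1],"roll": 0},
    {"jaw": 0.8,"delta_pos": [0,0,-1],"roll": 0},
    {"jaw": 0.8,"delta_pos": [0,0,-1],"roll": 0},
    {"jaw": 0.8,"delta_pos": [0,0,-1],"roll": 0}
  ]
}}

```text
time: 33.6
ee_pos: [618.0, -12.0, 126.4]
eef_rot: [179.9, 0.0, 90.4]
force: [0.8, -0.2, 1.2]
finger_gap: 0.803
grasp_force: 0.0
```

Emit:
{"method": "servo_tool", "body": {
  "increments": [
    {"jaw": 0.8,"delta_pos": [0.9,-0.4,0],"roll": 0},
    {"jaw": 0.8,"delta_pos": [0.9,-0.4,0],"roll": 0},
    {"jaw": 0.8,"delta_pos": [0.9,-0.4,0],"roll": 0},
    {"jaw": 0.8,"delta_pos": [0.9,-0.4,0],"roll": 0},
    {"jaw": 0.8,"delta_pos": [0.9,-0.4,0],"roll": 0},
    {"jaw": 0.8,"delta_pos": [0.9,-0.4,0],"roll": 0},
    {"jaw": 0.8,"delta_pos": [0.9,-0.4,0],"roll": 0},
    {"jaw": 0.8,"delta_pos": [0.9,-0.4,0],"roll": 0}
  ]
}}

```text
time: 34.4
ee_pos: [536.4, 168.4, 125.5]
eef_rot: [179.9, -0.0, 90.4]
force: [1.0, 0.8, -0.8]
finger_gap: 0.798
grasp_force: 0.0
```

Emit:
{"method": "servo_tool", "body": {
  "increments": [
    {"jaw": 0.8,"delta_pos": [0.9,-0.4,0],"roll": 0},
    {"jaw": 0.8,"delta_pos": [0.9,-0.4,0],"roll": 0},
    {"jaw": 0.8,"delta_pos": [0,0,0],"roll": 0},
    {"jaw": 0.8,"delta_pos": [0,0,0],"roll": 0},
    {"jaw": 0.8,"delta_pos": [0,0,0],"roll": 0}
  ]
}}

```text
time: 34.9
ee_pos: [516.8, 211.6, 124.9]
eef_rot: [180.0, 0.0, 90.4]
force: [0.4, -0.8, 0.7]
finger_gap: 0.798
grasp_force: 0.0
```

```bash
python3 - <<'E'
from h import *
import pickle
c=r.capture("top"); c0=pickle.load(open("top0.pkl","rb")); W=cloud(c)
for n,y in(("white",50),("red",-12),("blue",-74)):
    m=(np.hypot(W[...,0]-617,W[...,1]-y)<30)&(W[...,2]>66)&(W[...,2]<95);q=W[m];print(n,len(q),((q.min(0)+q.max(0))/2).round(1),np.median(q[:,2]).round(1),c["img"][m].mean(0).round())
# scale outline: white blob, corners on top plane z=14
hsv=cv2.cvtColor(c["img"],cv2.COLOR_RGB2HSV); m=((hsv[...,1]<50)&(hsv[...,2]>150)).astype(np.uint8); m[:188]*=0; m[235:]=0;m[:,:250]=0;m[:,385:]=0
ys,xs=np.nonzero(m); print("white cols",xs.min(),xs.max(),"rows",ys.min(),ys.max())
g=cv2.cvtColor(c["img"],cv2.COLOR_RGB2GRAY).astype(float)
def edge(a,th=140): # last index falling through th, sub-pixel
    i=np.flatnonzero((a[:-1]>=th)&(a[1:]<th))[-1]; return i+(a[i]-th)/(a[i]-a[i+1])
B=onplane(c,[(u,196+edge(g[196:218,u])) for u in range(285,366,8)],14); k=np.polyfit(B[:,1],B[:,0],1)
print("outer x at corner,tip",np.polyval(k,[-108,62]).round(2),"yaw",np.degrees(-np.arctan(k[0])).round(2),"resid",(B[:,0]-np.polyval(k,B[:,1])).std().round(2))
Rr=onplane(c,[(355+edge(g[v,355:385]),v) for v in range(180,206,5)],14); print("right outer y",Rr.round(1)[:,:2])
l=[280-edge(g[v,280:250:-1]) for v in (200,203,205)];print("tip y",onplane(c,[(a,v) for a,v in zip(l,(200,203,205))],14).round(1))
# crate rim outer corners in the same frame (z=32), from right/left edges and front row edge
F=onplane(c,[(u,186+edge(g[186:194,u],100)) for u in (275,290,305,320,335,345)],32); print("rim front x",F.round(1)[:,:2])
go(0,0,0)
for n,u in dict(tin=(232,87),vial=(507,250),spray=(500,150)).items(): print(n,abs(c["img"][u[1]-15:u[1]+15,u[0]-15:u[0]+15].astype(int)-c0["img"][u[1]-15:u[1]+15,u[0]-15:u[0]+15]).mean().round(1))
E
```

```text
white 365 [616.9  52.4  74.7] 76.6 [218. 219. 221.]
red 361 [616.1 -10.7  75. ] 76.8 [216.  89.  82.]
blue 364 [617.  -73.4  75.2] 76.6 [ 70. 116. 199.]
white cols 260 368 rows 188 209
outer x at corner,tip [551.21 551.02] yaw 0.06 resid 0.12
right outer y [[ 614.1 -139.5]
 [ 603.4 -139.6]
 [ 592.8 -139.8]
 [ 582.2 -139.9]
 [ 571.7 -139.5]
 [ 561.2 -139.6]]
tip y [[567.7  63.3  14. ]
 [561.4  63.3  14. ]
 [557.2  63.2  14. ]]
rim front x [[583.5  51.1]
 [583.7  20.6]
 [583.8  -9.8]
 [583.7 -40.1]
 [583.7 -70.4]
 [583.8 -90.6]]
t 34.95 pos [516.8 211.5 124.7] rot [1.7996e+02 1.0000e-02 9.0340e+01] F [ 0.6 -0.5  0.3] gap 0.798
units [ -8.34 -20.73   4.98] roll units None
tin 1.1
vial 2.8
spray 2.9
```

```bash
python3 -c "
from rig import r
print(r.close_job())"
```

```text
the job is handed in; nothing more can be done
None
```

The job is handed in at about 35 s of the 72 s allowed; by my last top-camera check, all three jars stand on their matching pads, the scale is within about 1 mm of the crate's front face and right end, and the spray bottle, amber bottle and tin look unmoved, but the judge returned no verdict.

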